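Shake two tubes out of a slotted collection box

ROBOT

A 6-joint arm with a two-finger parallel gripper is mounted at the origin on a cart in front of the work surface, level with it; the furniture and walls round the work are solid. World frame = base frame: x ahead of the robot, y to its left, z up, the work surface at z = 0. Lengths are in mm, angles in rad, forces in N, time in s.
With the tool pointing down it reaches from about 400 to 925 mm from the base axis. Payload 12.5 kg.
Tool frame: the origin (TCP) lies on the centre line of the jaws, within the pads' length; the fingertips stand 14 mm ahead of it and the grasp point (between the pads) lies 5 mm behind it; z points along the fingers, y is the direction in which the jaws open and shut (so a half turn about z gives the same grasp; the last joint's range is limited). The gripper opens to 95 mm and grips with 3 to 60 N. Pads are 20 mm wide; open, the fingers measure 119 mm over their backs; the gripper's body (75 mm by 180 mm) begins 59 mm behind the grasp point.
Start: joints at [-1.447, 0.491, 1.559, -0, 1.092, -0.106], TCP at [142.386, -608.581, 228.661] pointing down, gripper open.
Joint ranges: [-3.1, 3.1], [-0.84, 2.19], [0.05, 2.79], [-1.13, 4.28], [0.06, 2.93], [-2.69, 2.69]. Speed limits (rad/s): [2.22, 2.22, 2.79, 3.14, 3.14, 3.14].

INTERFACE

Orientations are given as [roll, pitch, yaw] about the fixed x, y, z axes, in that order (R = Rz(yaw) Ry(pitch) Rx(roll)).
In Python, from cell import * gives the robot as it stands.
- The arm moves only by the tool play_rows, never from a script. Its argument "moves" is a list of rows, each a list of 7 numbers: the shift along the tool's x, y, z in m, then the turn, a rotation vector about the tool's x, y, z in rad, then the opening in per cent of the stroke, from 0 (shut) to 100 (fully open). In form: [[tx, ty, tz, ax, ay, az, claw], ...]. A call has 1 to 8 rows; each row shifts and turns the pose as measured when the row begins, along the tool's axes as they then stand; what a row does not reach is not made up. A row lasts 1/10 s, in which the tool goes at most 50 mm and 8.59 degrees, less where a joint would pass 70% of its speed; a pose out of reach is approached as far as the arm can. A call is refused whole if a number of a shift passes 0.05 or a number of a turn 0.15, either way. A call with a gripper value outside its range is refused whole. The fingers move at their own pace and stop on an object; the grip force is fixed at half the most. Time passes only in rows, so rows that do not move let the fingers close. It gives the time, the measured TCP pose, the force and the opening at its end, in the units of the state.
- state(): the state, without advancing time (a new reading comes with each control period).
- read_camera(name): name is "scene" or "top"; returns a dict with "img" (384x512x3 uint8, red, green, blue), "fx", "fy", "cx", "cy" (pixels), "R" (3x3) and "t" (3): a world point X has camera coordinates R X + t. Camera axes: x right, y down, z forward; pixel columns grow to the right and rows downward; lengths in mm; the calibration is good to about 2 mm. A picture is of the moment at which its call begins. There is no depth.
- job_done(): hands the job in, once; it reports no verdict.
The state is a dict: "t": time; "joints": joint angles; "qvel": joint speeds; "tau": joint torques, N m; "eef_pos": TCP position; "tcp_rot": TCP orientation; "ft_force": force on the tool from outside, world axes, zero at the start; "moment": the same for the moment, N m; "opening": opening from 0.0 (shut) to 1.0 (fully open).
Only numpy, scipy, OpenCV 4.12 (cv2) and the standard library are available. Lean on these libraries where they do the work, as an engineer would, in place of code of your own. Each camera call takes 0.05 s, during which the arm holds its last target.

TASK

Two capped blood tubes were posted into the grey slotted collection box by mistake. Pick up the box, tip it slot-down over the blue tray and shake or swing it until both tubes have lined up with the slot and dropped straight into the tray, without touching the tubes with the gripper; then stand the empty box upright on its black mat again, centred and parallel to it. Do not disturb the bottles and the counter standing around.

Things in the scene. Friction and masses are not known exactly. Their poses are not given: they have to be found in the camera images.
- slot_box: loose grey box, 120 long (x) x 54 wide (y) x 58 mm high, walls, floor and clear top window 4 mm thick, about 0.22 kg. Origin: centre of its underside; z up, x along its length; its front, with the slot, looks along its own -x and at the start roughly towards the robot. Gripped from above across its 54 mm width near the middle of its length; hollow inside 112 x 46 x 50 mm
- slot (a point): centre of the slot: an opening 19 mm wide, in the middle of the width, from the inner floor (4 mm above the underside) to 40 mm above the underside, edged in orange; this point is 60 mm in front of the box's centre, 22 mm up. A tube passes only end first; tipping alone brings both ends to the wall beside the slot, where they can wedge. Swinging the tipped box to both sides, wider if need be, frees them
- tube_a: loose capped blood sample tube, 13 mm in diameter, 77 mm long in all, with a purple cap 16 mm wide and 19 mm long; about 20 g. At the start it lies on the box's floor, roughly lengthwise, on the box's +y side, free to roll and slide (smooth: slides at 16 to 24 degrees). Origin: centre of its round bottom, which points to the slot at the start; its z runs along the tube to the cap
- tube_b: a second tube like tube_a, beside it in the box on the box's -y side
- tube_a_mid (a point): middle of tube_a's axis, 38.5 mm from either end
- tube_b_mid (a point): middle of tube_b's axis, 38.5 mm from either end
- tray: fixed open blue tray with a black liner, 240 (x) x 190 (y) x 60 mm high, walls 5 mm, liner 8 mm above the underside. Origin: centre of its underside, on the desk; z up, x and y along its sides
- mat: fixed black rubber mat, 150 (x) x 90 (y) x 3 mm, on which the box stands at the start, centred and parallel to it. Origin: centre of its underside
- dropper_bottle: bystander: amber dropper bottle, 29 mm wide, 102 mm high, standing. Origin: centre of its underside
- reagent_bottle: bystander: white screw-cap bottle, 68 mm wide, 159 mm high, standing. Origin: centre of its underside
- tally_counter: bystander: hand tally counter, 23 x 74 x 54 mm. Origin: centre of its underside

How it is judged (in metres and radians):
On the way, in this order (a step that is already met when the one before it is completed fails the run):
1. the box is held over the tray with its slot tipped down by 10 degrees or more, both tubes still inside (angle between slot_box's own x axis and vertical below 1.396 rad and height (world z) of slot above 0.035 m and horizontal distance between slot and tray below 0.13 m and x of each of tube_a_mid, tube_b_mid in the frame of slot_box above -0.06 m and distance between each of tube_a_mid, tube_b_mid and slot_box below 0.08 m), for 0.05 s.
2. both tubes are in the tray while the box is still held up (z of each of tube_a_mid, tube_b_mid in the frame of tray below 0.05 m and x of tube_a_mid in the frame of tray between -0.112 and 0.112 m and x of tube_b_mid in the frame of tray between -0.112 and 0.112 m and y of tube_a_mid in the frame of tray between -0.087 and 0.087 m and y of tube_b_mid in the frame of tray between -0.087 and 0.087 m and height (world z) of slot_box above 0.03 m), for 0.1 s.
At the end, for the whole second after the job is handed in: both tubes are at rest in the tray, lying or leaning (their middles between the walls and under 50 mm above the desk); the box stands upright (within 5 degrees), released and at rest on its mat, its centre within 18 mm of the mat's centre and parallel to it within 11 degrees (z of each of tube_a_mid, tube_b_mid in the frame of tray below 0.05 m and x of tube_a_mid in the frame of tray between -0.112 and 0.112 m and x of tube_b_mid in the frame of tray between -0.112 and 0.112 m and y of tube_a_mid in the frame of tray between -0.087 and 0.087 m and y of tube_b_mid in the frame of tray between -0.087 and 0.087 m and linear speed of each of tube_a, tube_b below 0.05 m/s and horizontal distance between slot_box and mat below 0.018 m and height (world z) of slot_box below 0.008 m and angle between slot_box's own z axis and vertical below 0.08 rad and angle between the x axis of slot_box and the x axis of mat, either way round below 0.2 rad and linear speed of slot_box below 0.02 m/s); the robot touches nothing.
It fails at once if the gripper touches a tube (contact force between the fingers and tube_a above 0.5 N or contact force between the fingers and tube_b above 0.5 N).
It fails at once if a bystander is pushed more than 30 mm or knocked over (distance of any of dropper_bottle, reagent_bottle, tally_counter from where it was at the start of the episode above 0.03 m or angle between any of dropper_bottle, reagent_bottle, tally_counter's own z axis and vertical above 0.7 rad).
It also fails if it takes over 51 s, if anything falls off the work surface, if the arm or the gripper's body presses on something with over 40 N, if the wrist force passes 120 N, or if a joint passes its speed limit or range.

## Working session

There is one attempt and no reset: what is moved stays moved. The work goes in short steps, Python scripts to look and compute and a tool call to move; the robot and the scene stay as the last step left them, time stands still between calls to the robot, and variables do not carry over. Pictures are saved under pics/ and viewed, and the job is handed in when it is done.

Besides the shell and the picture viewer there is one more tool, called after "Emit:" as name([rows], argument=value, ...), one row to a line, values as JSON. play_rows: Moves the arm, as the interface text tells. Its arguments: {"type":"object","properties":{"moves":{"type":"array"}},"required":["moves"]}

```bash
mkdir -p pics; ls
python3 - <<'E'
from cell import *
import cv2
print(state())
for n in("scene","top"):
    c=read_camera(n);cv2.imwrite(f"pics/{n}0.png",cv2.cvtColor(c["img"],cv2.COLOR_RGB2BGR))
    print(n,c["fx"],c["fy"],c["cx"],c["cy"],c["R"],c["t"])
E
```

```text
pics
{'t': 0.0, 'joints': array([-1.44661128e+00,  4.91549465e-01,  1.55949762e+00,  1.09068525e-05,
        1.09168846e+00, -1.05638466e-01]), 'qvel': array([ 9.33438449e-04, -6.32381199e-05,  9.42484924e-05, -5.34074359e-04,
        7.82112507e-04,  2.54102110e-04]), 'tau': array([-3.49167363e-03, -6.12653446e+01, -2.58185345e+01,  6.90958486e-02,
        4.81200521e-02, -9.56102440e-05]), 'eef_pos': array([ 142.34870968, -608.31802287,  228.05142357]), 'tcp_rot': array([-3.14045716e+00, -1.30127517e-04,  2.29818404e-01]), 'ft_force': array([0.2917296 , 0.06976308, 0.15663278]), 'moment': array([-0.00301643, -0.06829475, -0.06374285]), 'opening': 1.0000145489104355}
scene 398.45311764646226 398.45311764646226 265.24356767222025 190.9086078296581 [[-0.90842038 -0.41782068 -0.0140813 ]
 [-0.30308525  0.68141592 -0.66619192]
 [ 0.28794399 -0.60091448 -0.7456474 ]] [375.66879597 318.42765183 770.79232854]
top 435.74034042181427 435.74034042181427 254.3264253850358 194.03585510211676 [[-0.03060188 -0.99950473  0.00733678]
 [-0.99703639  0.03000633 -0.07083821]
 [ 0.07058298 -0.00948282 -0.99746084]] [-171.24502471  501.7342997  1114.57687157]
```

View pics/scene0.png

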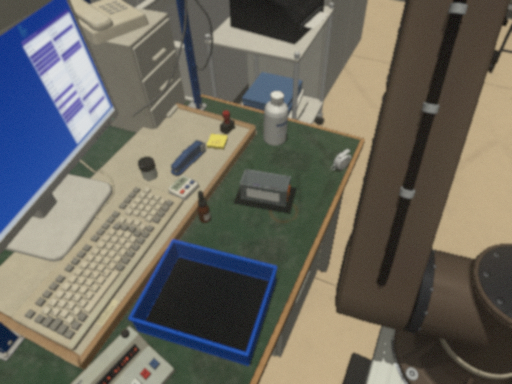

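View pics/top0.png

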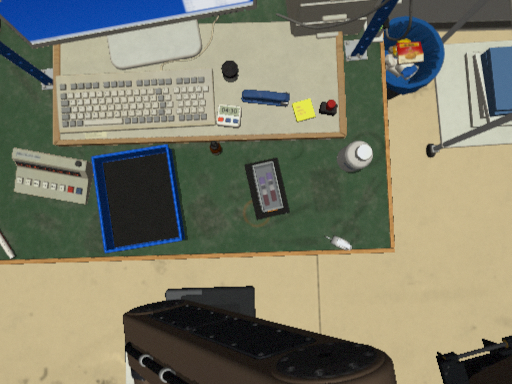

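```bash
cat > h.py <<'E'
import numpy as np, cv2
from cell import *
from scipy.spatial.transform import Rotation as Ro
def grab(n,f=None):
    c=read_camera(n)
    if f: cv2.imwrite(f"pics/{f}.png",cv2.cvtColor(c["img"],cv2.COLOR_RGB2BGR))
    return c
def ray(c,u,v,z):
    d=c["R"].T@np.array([(u-c["cx"])/c["fx"],(v-c["cy"])/c["fy"],1.]);o=-c["R"].T@c["t"]
    return o+d*(z-o[2])/d[2]
def proj(c,X):
    p=c["R"]@np.asarray(X,float)+c["t"];return np.array([c["fx"]*p[0]/p[2]+c["cx"],c["fy"]*p[1]/p[2]+c["cy"]])
E
python3 - <<'E'
from h import *
c=grab("top")
im=cv2.cvtColor(c["img"],cv2.COLOR_RGB2BGR)
cr=im[130:255,200:390];cv2.imwrite("pics/topc.png",cv2.resize(cr,None,fx=4.2,fy=4.2,interpolation=cv2.INTER_CUBIC))
s=grab("scene");im2=cv2.cvtColor(s["img"],cv2.COLOR_RGB2BGR)
cv2.imwrite("pics/scenec.png",cv2.resize(im2[80:230,190:370],None,fx=4,fy=4,interpolation=cv2.INTER_CUBIC))
hsv=cv2.cvtColor(im,cv2.COLOR_BGR2HSV)
# tray
m=cv2.inRange(hsv,(105,150,60),(125,255,255));m[:140]=0;m[:, 250:]=0
k=max(cv2.findContours(m,cv2.RETR_EXTERNAL,cv2.CHAIN_APPROX_NONE)[0],key=cv2.contourArea)
r=cv2.minAreaRect(k);P=np.array([ray(c,*p,60) for p in cv2.boxPoints(r)])
print("tray",r,P.round(),P.mean(0),[np.linalg.norm(P[i]-P[i-1]) for i in range(4)])
# mat : dark
m=cv2.inRange(hsv,(0,0,0),(180,255,70));m[:150]=0;m[225:]=0;m[:,:235]=0;m[:,300:]=0
gray=cv2.cvtColor(im,cv2.COLOR_BGR2GRAY); print(gray[190,235:300]); print(hsv[190,235:300:3])
E
```

```text
tray ((137.14303588867188, 197.95355224609375), (98.84419250488281, 81.7850341796875), 81.46923065185547) [[604. 225.  60.]
 [629.  22.  60.]
 [382. -10.  60.]
 [359. 190.  60.]] [493.34607596 106.86542974  60.        ] [np.float64(247.698632021661), np.float64(204.95653112127707), np.float64(248.4731534516144), np.float64(201.78879746837953)]
[ 82  80  81  79  78  82  81  83  85  82  82  80  77  76  74  45  27  31
  35  30  34  51 110 161 107 118 118 129 141 145 144 132 113 119 119 116
 124  99  94  90 113 110 100 123 139  31  28  31  32  45  74  77  75  82
  77  76  77  79  79  81  80  80  81  79  80]
[[ 52  63  89]
 [ 56  62  87]
 [ 53  58  88]
 [ 53  62  90]
 [ 55  71  86]
 [ 49  43  47]
 [ 60   7  35]
 [  0  10  52]
 [ 80   7 108]
 [105   4 130]
 [ 24   9 145]
 [ 90   6 120]
 [174  19 131]
 [173  43 101]
 [ 80   8 101]
 [  6  38  34]
 [ 20  23  33]
 [ 62  75  88]
 [ 57  81  88]
 [ 56  72  88]
 [ 57  76  90]
 [ 55  72  88]]
```

View pics/topc.png

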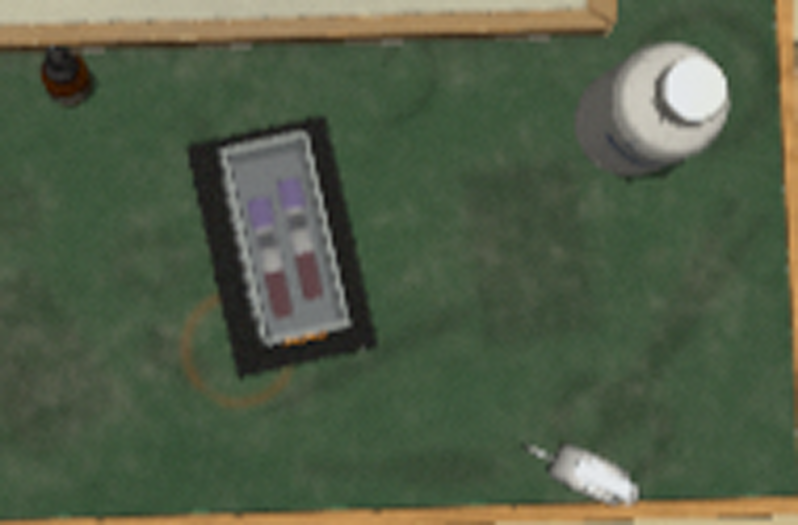

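View pics/scenec.png

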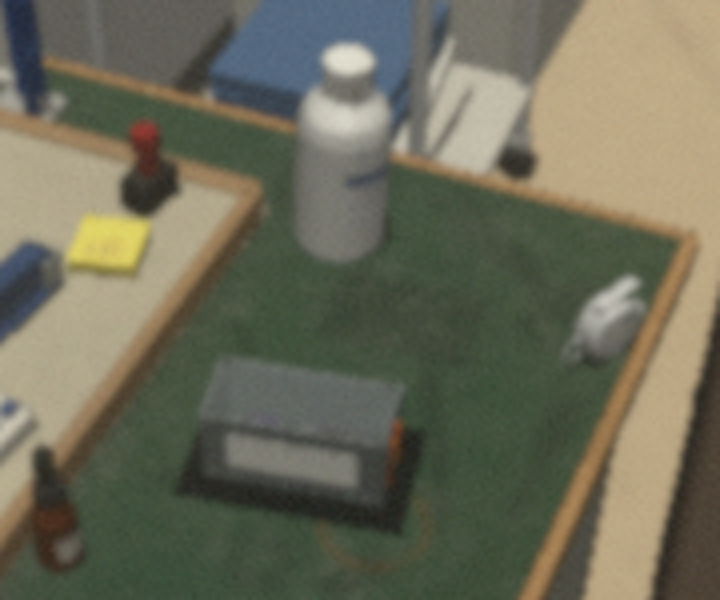

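Run:
```python
from h import *
c=grab("top")
im=cv2.cvtColor(c["img"],cv2.COLOR_RGB2BGR);hsv=cv2.cvtColor(im,cv2.COLOR_BGR2HSV)
g=((hsv[...,0]>40)&(hsv[...,0]<75)&(hsv[...,1]>35)&(hsv[...,2]>62)).astype(np.uint8)*255
def quad(m,z,name,roi):
    mm=np.zeros_like(m);y0,y1,x0,x1=roi;mm[y0:y1,x0:x1]=m[y0:y1,x0:x1]
    mm=cv2.morphologyEx(mm,cv2.MORPH_OPEN,np.ones((3,3),np.uint8))
    k=max(cv2.findContours(mm,cv2.RETR_EXTERNAL,cv2.CHAIN_APPROX_NONE)[0],key=cv2.contourArea)
    k=cv2.convexHull(k)
    r=cv2.minAreaRect(k);P=np.array([ray(c,*p,z) for p in cv2.boxPoints(r)])
    L=[np.linalg.norm(P[i]-P[i-1]) for i in range(4)]
    i=int(np.argmax(L));d=P[i]-P[i-1];d*=np.sign(d[0])
    print(name,"centre",P.mean(0).round(1),"sides",np.round(L,1),"yaw",np.degrees(np.arctan2(d[1],d[0])).round(2),cv2.contourArea(k))
quad(255-g,3,"mat",(152,226,236,300))
gray=cv2.cvtColor(im,cv2.COLOR_BGR2GRAY)
quad(((gray>75)*255).astype(np.uint8)& cv2.erode(255-g,np.ones((3,3),np.uint8)),58,"box",(152,220,247,288))
for n,(u,v,z) in dict(dropper=(200+68/4.2,130+65/4.2,90),drbase=(200+70/4.2,130+95/4.2,0),reag=(365.5,151,159),tally=(200+598/4.2,130+475/4.2,40)).items(): print(n,ray(c,u,v,z).round())
print("edge desk",ray(c,350,252,0))
```

```text
mat centre [ 500.8 -205.1    3. ] sides [168.3 124.5 168.7 123.3] yaw 10.47 2468.0
box centre [ 511.8 -218.8   58. ] sides [123.8  56.1 123.9  55.7] yaw 10.52 1055.0
dropper [613. -96.  90.]
drbase [611. -90.   0.]
reag [ 578. -443.  159.]
tally [ 363. -405.   40.]
edge desk [ 337.76974196 -432.65384604    0.        ]
```

```bash
cat >> h.py <<'E'
def T():
    s=state();return s,np.array(s["eef_pos"]),Ro.from_euler("xyz",s["tcp_rot"])
def to(pos,rpy):
    s,p,R=T();d=R.inv().apply(np.array(pos)-p);w=(R.inv()*Ro.from_euler("xyz",rpy)).as_rotvec()
    print("t",round(s["t"],2),"pos",p.round(1),"rpy",np.round(s["tcp_rot"],3),"q",np.round(s["joints"],3),"open",round(s["opening"],3),"F",s["ft_force"].round(1))
    print(" shift tool mm",d.round(1),"rot",w.round(3),"rows>=",np.abs(d).max()/50,np.linalg.norm(w)/.15)
E
python3 - <<'E'
from h import *
c=grab("top")
P=np.array([ray(c,200+(u+.5)/4.2-.5,130+(v+.5)/4.2-.5,3) for u,v in [(190,148),(325,118),(375,347),(240,378)]])
print(P.round(),P.mean(0),np.linalg.norm(P-np.roll(P,1,0),axis=1),np.degrees(np.arctan2(*(P[0]-P[3])[1::-1])))
P=np.array([ray(c,200+(u+.5)/4.2-.5,130+(v+.5)/4.2-.5,61) for u,v in [(220,152),(308,130),(352,326),(266,348)]])
print(P.round(),P.mean(0),np.linalg.norm(P-np.roll(P,1,0),axis=1))
to([512,-219,150],[np.pi,0,.183])
import cell;print([x for x in dir(cell) if x[0]!='_'])
E
```

```text
[[ 576. -164.    3.]
 [ 592. -250.    3.]
 [ 447. -276.    3.]
 [ 430. -191.    3.]] [ 511.07963161 -220.06659663    3.        ] [148.13916188  87.34384186 147.78749604  86.72335037] 10.510057903069962
[[ 565. -182.   61.]
 [ 576. -235.   61.]
 [ 458. -258.   61.]
 [ 447. -206.   61.]] [ 511.36187994 -220.36774062   61.        ] [120.39473224  54.38465952 120.28712949  52.82532492]
t 0.3 pos [ 142.4 -608.5  228.5] rpy [-3.141 -0.     0.23 ] q [-1.447  0.491  1.559 -0.     1.092 -0.106] open 0.999 F [0.3 0.3 0.1]
 shift tool mm [ 448.6 -295.    78.6] rot [-0.    -0.     0.047] rows>= 8.972482276513706 0.3118585018162539
['IKError', 'job_done', 'read_camera', 'state']
```

Emit:
play_rows([
  [0.038, -0.025, 0.004, 0, 0, 0, 100],
  [0.038, -0.025, 0.004, 0, 0, 0, 100],
  [0.038, -0.025, 0.004, 0, 0, 0, 100],
  [0.038, -0.025, 0.004, 0, 0, 0, 100],
  [0.038, -0.025, 0.004, 0, 0, 0, 100],
  [0.038, -0.025, 0.004, 0, 0, 0, 100],
  [0.038, -0.025, 0.004, 0, 0, 0, 100],
  [0.038, -0.025, 0.004, 0, 0, 0.04, 100],
])

```text
t: 1.1
eef_pos: [397.9, -339.5, 194.9]
tcp_rot: [3.139, -0.0, 0.181]
ft_force: [0.7, -1.0, -0.1]
opening: 1.002
```

```bash
python3 -c "
from h import *
to([511.5,-220,150],[np.pi,0,.183])"
```

```text
t 1.1 pos [ 397.9 -339.5  194.9] rpy [ 3.139 -0.     0.181] q [-8.320e-01  3.870e-01  1.848e+00 -1.000e-03  9.040e-01  5.590e-01] open 1.002 F [ 0.7 -1.  -0.1]
 shift tool mm [133.2 -97.3  44.7] rot [ 0.003 -0.    -0.002] rows>= 2.663200217057093 0.023641869205820776
```

Emit:
play_rows([
  [0.034, -0.025, 0.011, 0, 0, 0, 100],
  [0.034, -0.025, 0.011, 0, 0, 0, 100],
  [0.034, -0.025, 0.011, 0, 0, 0, 100],
  [0.034, -0.025, 0.011, 0, 0, 0, 100],
  [0, 0, 0, 0, 0, 0, 100],
])

```text
t: 1.6
eef_pos: [520.9, -207.6, 149.3]
tcp_rot: [3.138, -0.002, 0.183]
ft_force: [-1.2, -0.1, 0.6]
opening: 0.995
```

```bash
python3 -c "
from h import *
to([511.5,-220,40],[np.pi,0,.183])"
```

```text
t 1.6 pos [ 520.9 -207.6  149.3] rpy [ 3.138e+00 -2.000e-03  1.830e-01] q [-0.496  0.494  1.806 -0.003  0.837  0.893] open 0.995 F [-1.2 -0.1  0.6]
 shift tool mm [-11.7  10.  109.3] rot [ 0.004 -0.002  0.   ] rows>= 2.185916813911184 0.029714590009972827
```

Emit:
play_rows([
  [-0.006, 0.005, 0.02, 0.004, 0, 0, 100],
  [-0.006, 0.005, 0.03, 0, 0, 0, 100],
  [0, 0, 0.03, 0, 0, 0, 100],
  [0, 0, 0.02, 0, 0, 0, 100],
  [0, 0, 0, 0, 0, 0, 100],
])

```text
t: 2.1
eef_pos: [511.5, -220.7, 47.3]
tcp_rot: [3.139, -0.004, 0.187]
ft_force: [0.7, 0.4, 0.4]
opening: 0.997
```

```bash
python3 -c "
from h import *
to([511.5,-220,36],[np.pi,0,.183])
grab('top','t1');grab('scene','s1')"
```

```text
t 2.1 pos [ 511.5 -220.7   47.3] rpy [ 3.139 -0.004  0.187] q [-0.526  0.642  1.888  0.002  0.607  0.856] open 0.997 F [0.7 0.4 0.4]
 shift tool mm [ 0.1 -0.7 11.3] rot [ 0.002 -0.004  0.004] rows>= 0.22678790425330422 0.03972679447704735
```

View pics/s1.png

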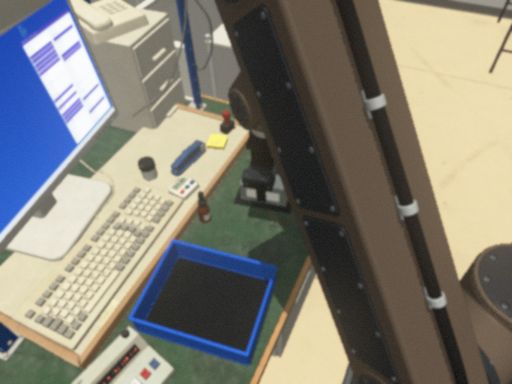

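Gripper straddles the box at about (265,190) in the scene view; finish the descent and close.

Emit:
play_rows([
  [0, 0, 0.01, 0, 0, 0, 100],
  [0, 0, 0, 0, 0, 0, 60],
  [0, 0, 0, 0, 0, 0, 0],
  [0, 0, 0, 0, 0, 0, 0],
  [0, 0, 0, 0, 0, 0, 0],
  [0, 0, 0, 0, 0, 0, 0],
  [0, 0, 0, 0, 0, 0, 0],
])

```text
t: 2.9
eef_pos: [514.1, -222.2, 43.2]
tcp_rot: [3.133, -0.011, 0.187]
ft_force: [0.1, -0.8, -2.1]
opening: 0.567
```

```bash
python3 -c "
from h import *
to([511.5,-220,150],[np.pi,0,.183])"
```

```text
t 2.9 pos [ 514.1 -222.2   43.2] rpy [ 3.133 -0.011  0.187] q [-0.526  0.65   1.889  0.002  0.589  0.856] open 0.567 F [ 0.1 -0.8 -2.1]
 shift tool mm [  -0.9   -1.7 -106.9] rot [ 0.009 -0.012  0.004] rows>= 2.137220694263848 0.098841992434605
```

Emit:
play_rows([
  [0, 0, -0.01, 0, 0, 0, 0],
  [0, 0, -0.02, 0, 0, 0, 0],
  [0, 0, -0.03, 0, 0, 0, 0],
  [0, 0, -0.03, 0, 0, 0, 0],
  [0, 0, -0.03, 0, 0, 0, 0],
  [0, 0, -0.03, 0, 0, 0, 0],
  [0, 0, -0.03, 0, 0, 0, 0],
  [0, 0, -0.02, 0, 0, 0, 0],
])

```text
t: 3.7
eef_pos: [509.1, -219.6, 251.0]
tcp_rot: [3.139, -0.005, 0.187]
ft_force: [-0.4, 0.5, -4.0]
opening: 0.571
```

Run:
```python
from h import *
to([520,107,260],[np.pi,0,.183])
s=state();print(list(s["joints"]),list(s["eef_pos"]),list(s["tcp_rot"]))
# planar FK fit from logged data: r,z from q2,q3,q5 ; r=a+L1 sin q2+L2 sin(q2+q3)+Lt sin(sum)
D=[([-1.44661128,.491549465,1.55949762,0,1.09168846],[142.35,-608.4,228.3]),([-.832,.387,1.848,0,.904],[397.9,-339.5,194.9]),([-.496,.494,1.806,0,.837],[520.9,-207.6,149.3]),([-.526,.642,1.888,0,.607],[511.5,-220.7,47.3]),([-.526,.65,1.889,0,.589],[514.1,-222.2,43.2]),(list(s["joints"][:5]),list(s["eef_pos"]))]
A=[];b=[]
for q,p in D:
    s2,s3,s5=q[1],q[1]+q[2],sum(q[1:3])+q[4]
    f=np.arctan2(p[1],p[0]);r=np.hypot(p[0],p[1]);print("dq1",f-q[0],"sum",s5)
    A.append([np.sin(s2),np.sin(s3),0]);b.append(r)
    A.append([np.cos(s2),np.cos(s3),1]);b.append(p[2])
x,res,_,_=np.linalg.lstsq(np.array(A),np.array(b),rcond=None);print("L1,L2,h-Lt",x,(np.array(A)@x-b).round(1))
```

```text
t 3.7 pos [ 509.1 -219.6  251. ] rpy [ 3.139 -0.005  0.187] q [-5.270e-01  3.650e-01  1.708e+00  1.000e-03  1.062e+00  8.570e-01] open 0.571 F [-0.4  0.5 -4. ]
 shift tool mm [  71.5 -318.8   -9.6] rot [ 0.003 -0.005  0.004] rows>= 6.37689151833426 0.04575927938394568
[np.float64(-0.5267690446524642), np.float64(0.36545015893935007), np.float64(1.708238824996837), np.float64(0.0009413701493135955), np.float64(1.0623849431436632), np.float64(0.8565739956200528)] [np.float64(509.08348573199555), np.float64(-219.5953666619574), np.float64(251.03720115668264)] [np.float64(3.138601063696745), np.float64(-0.004710101486681051), np.float64(0.1870043511639019)]
dq1 0.1056547275580848 sum 3.142735545
dq1 0.1256340562295425 sum 3.1390000000000002
dq1 0.11675202537600676 sum 3.1369999999999996
dq1 0.11865689160845816 sum 3.1369999999999996
dq1 0.11803692709731078 sum 3.128
dq1 0.11952855609176055 sum 3.13607392707985
L1,L2,h-Lt [541.38464351 409.38068802 -54.57718378] [-6.2  5.3  3.6 -0.5  1.2  0.   2.2 -3.5 -0.4 -4.1 -2.3  2.7]
```

```bash
python3 -c "
from h import *
to([455,100,250],[np.pi,0,.183])"
```

```text
t 3.7 pos [ 509.1 -219.6  251. ] rpy [ 3.139 -0.005  0.187] q [-5.270e-01  3.650e-01  1.708e+00  1.000e-03  1.062e+00  8.570e-01] open 0.571 F [-0.4  0.5 -4. ]
 shift tool mm [ 6.300e+00 -3.241e+02  1.000e-01] rot [ 0.003 -0.005  0.004] rows>= 6.4816030217662535 0.04575927938394568
```

Emit:
play_rows([
  [0, -0.01, 0, 0, 0, 0, 0],
  [0.001, -0.02, 0, 0, 0, 0, 0],
  [0.001, -0.03, 0, 0, 0, 0, 0],
  [0.001, -0.03, 0, 0, 0, 0, 0],
  [0.001, -0.03, 0, 0, 0, 0, 0],
  [0.001, -0.03, 0, 0, 0, 0, 0],
  [0.001, -0.03, 0, 0, 0, 0, 0],
  [0.001, -0.03, 0, 0, 0, 0, 0],
])

```text
t: 4.5
eef_pos: [470.6, -2.9, 246.7]
tcp_rot: [3.14, 0.0, 0.182]
ft_force: [0.4, 0.7, -2.5]
opening: 0.566
```

Emit:
play_rows([
  [0, -0.03, 0, 0, 0, 0, 0],
  [0, -0.03, 0, 0, 0, 0, 0],
  [0, -0.02, 0, 0, 0, -0.05, 0],
  [0, -0.01, 0, 0, 0, -0.1, 0],
  [0, 0, 0, 0, 0, -0.14, 0],
  [0, 0, 0, 0, 0, -0.14, 0],
  [0, 0, 0, 0, 0, -0.14, 0],
  [0, 0, 0, 0, 0, -0.14, 0],
])

```text
t: 5.3
eef_pos: [442.1, 96.3, 238.5]
tcp_rot: [-3.13, 0.01, 0.924]
ft_force: [-0.2, -1.1, -3.6]
opening: 0.567
```

Emit:
play_rows([
  [0, 0, 0, 0, 0, -0.14, 0],
  [0, 0, 0, 0, 0, -0.14, 0],
  [0, 0, 0, 0, 0, -0.14, 0],
  [0, 0, 0, 0, 0, -0.14, 0],
  [0, 0, 0, 0, 0, -0.14, 0],
  [0, 0, 0, 0, 0, -0.14, 0],
  [0, 0, 0, 0, 0, -0.14, 0],
  [0, 0, 0, 0, 0, -0.14, 0],
])

```text
t: 6.1
eef_pos: [432.4, 99.2, 230.5]
tcp_rot: [-3.114, -0.013, 2.093]
ft_force: [-0.5, 0.6, -2.5]
opening: 0.569
```

```bash
python3 -c "
from h import *
to([450,105,250],[np.pi,0,.183-np.pi])
grab('top','t2');grab('scene','s2')"
```

```text
t 6.1 pos [432.4  99.2 230.5] rpy [-3.114 -0.013  2.093] q [ 7.600e-02  2.420e-01  1.962e+00  1.000e-03  9.670e-01 -4.470e-01] open 0.569 F [-0.5  0.6 -2.5]
 shift tool mm [ -3.5  17.6 -20. ] rot [-0.015 -0.028 -1.231] rows>= 0.4004632965995302 8.210133563745545
```

View pics/s2.png

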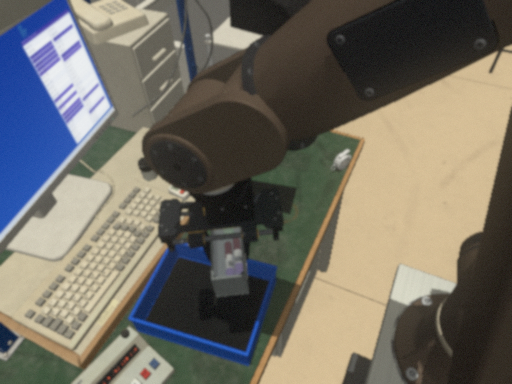

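Emit:
play_rows([
  [0, 0.003, -0.005, 0, 0, -0.14, 0],
  [0, 0.003, -0.005, 0, 0, -0.14, 0],
  [0, 0, -0.005, 0, 0, -0.14, 0],
  [0, 0, -0.005, 0, 0, -0.14, 0],
  [0, 0, -0.003, 0, 0, -0.14, 0],
  [0, 0, -0.003, 0, 0, -0.14, 0],
  [0, 0, -0.003, 0, 0, -0.14, 0],
  [0, 0, -0.003, 0, 0, -0.14, 0],
])

```text
t: 7.0
eef_pos: [433.4, 104.3, 258.6]
tcp_rot: [3.141, -0.039, -3.072]
ft_force: [-0.3, 0.5, -3.4]
opening: 0.567
```

```bash
python3 -c "
from h import *
to([440,105,250],[np.pi,0,.183-np.pi])
grab('top','t3');grab('scene','s3')"
```

```text
t 7.0 pos [433.4 104.3 258.6] rpy [ 3.141 -0.039 -3.072] q [ 8.700e-02  2.140e-01  1.913e+00  1.000e-03  1.053e+00 -1.554e+00] open 0.567 F [-0.3  0.5 -3.4]
 shift tool mm [-7.   0.2  8.4] rot [ 0.003 -0.039 -0.113] rows>= 0.1671919900021257 0.8003023390551498
```

View pics/t3.png

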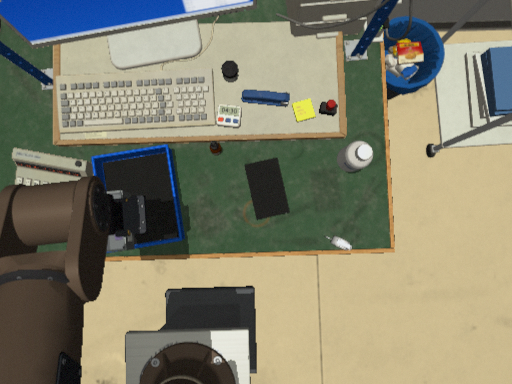

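Emit:
play_rows([
  [-0.003, 0, 0.02, 0, 0.04, -0.1, 0],
  [-0.003, 0, 0.025, 0, 0, 0, 0],
  [-0.003, 0, 0.025, 0, 0, 0, 0],
  [0, 0, 0.01, 0, 0, 0, 0],
  [0, 0, 0, 0, 0.08, 0, 0],
  [0, 0, 0, 0, 0.12, 0, 0],
  [0, 0, 0, 0, 0.12, 0, 0],
])

```text
t: 7.8
eef_pos: [433.2, 105.8, 174.4]
tcp_rot: [-3.138, -0.409, -3.028]
ft_force: [-0.5, 0.2, -2.7]
opening: 0.565
```

```bash
cat >> h.py <<'E'
def box():
    s,p,R=T()
    M=R.as_matrix(); bx=M[:,0]; 
    slot=p-60*bx+M[:,2]*18   # TCP about 40 above underside, slot 22 up
    print("t",round(s["t"],2),"tcp",p.round(0),"slot",slot.round(0),"tilt",np.degrees(np.arcsin(bx[2])).round(1),"front heading",np.degrees(np.arctan2(-bx[1],-bx[0])).round(1),"roll(y.z)",M[2,1].round(2),"q",s["joints"].round(2),"open",round(s["opening"],3))
E
python3 -c "
from h import *
box();grab('scene','s4')"
```

```text
t 7.8 tcp [433. 106. 174.] slot [481. 111. 134.] tilt 23.4 front heading 6.5 roll(y.z) -0.0 q [ 0.1   0.47  1.83 -0.01  1.24 -1.58] open 0.565
```

View pics/s4.png

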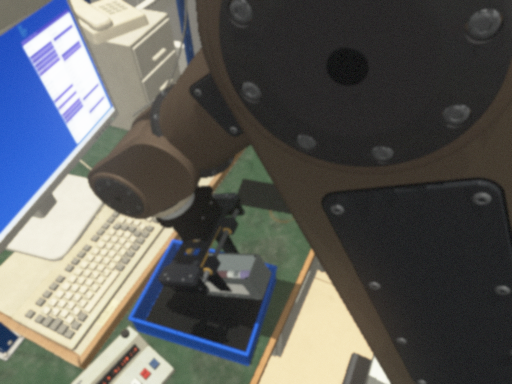

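Emit:
play_rows([
  [0, 0, 0, 0, 0.14, 0, 0],
  [0, 0, 0, 0, 0.14, 0, 0],
  [0, 0, 0, 0, 0.14, 0, 0],
  [0, 0, 0, 0, 0.14, 0, 0],
  [0, 0, 0, 0, 0, 0, 0],
])

```text
t: 8.35
eef_pos: [434.5, 106.4, 170.4]
tcp_rot: [-3.093, -0.984, -3.089]
ft_force: [-0.3, -0.3, -3.9]
opening: 0.561
```

```bash
cat >> h.py <<'E'
def zoom(n,x0,x1,y0,y1,f):
    c=grab(n);im=cv2.cvtColor(c["img"],cv2.COLOR_RGB2BGR)[y0:y1,x0:x1]
    k=min(780/(x1-x0),590/(y1-y0));cv2.imwrite(f"pics/{f}.png",cv2.resize(im,None,fx=k,fy=k,interpolation=cv2.INTER_CUBIC))
E
python3 -c "
from h import *
box();zoom('scene',120,290,190,360,'s5');zoom('top',60,220,130,270,'t5')"
```

```text
t 8.35 tcp [435. 106. 170.] slot [453. 107. 110.] tilt 56.4 front heading 3.0 roll(y.z) -0.03 q [ 0.1   0.74  1.61 -0.01  1.78 -1.55] open 0.561
```

View pics/s5.png

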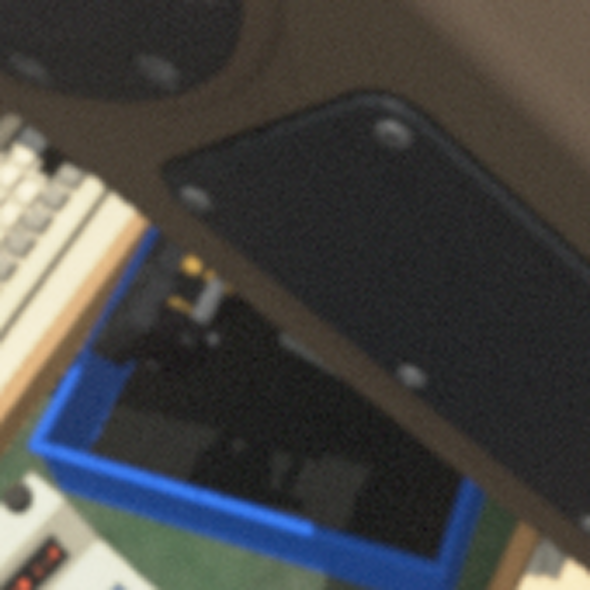

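View pics/t5.png

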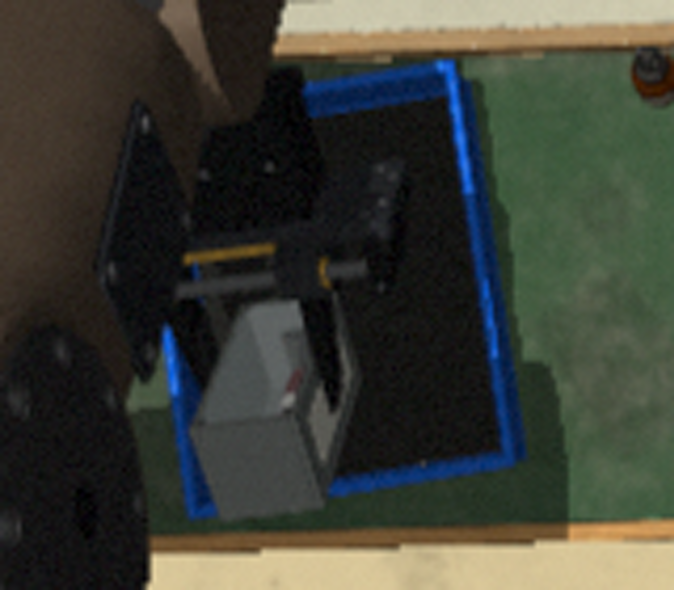

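Emit:
play_rows([
  [0, 0, 0, 0, 0, 0.14, 0],
  [0, 0, 0, 0, 0, 0.14, 0],
  [0, 0, 0, 0, 0, 0.14, 0],
  [0, 0, 0, 0, 0, 0.14, 0],
  [0, 0, 0, 0, 0, 0.14, 0],
  [0, 0, 0, 0, 0, 0, 0],
  [0, 0, 0, 0, 0, 0, 0],
])

```text
t: 9.15
eef_pos: [432.5, 107.0, 177.1]
tcp_rot: [-2.385, -0.617, 2.234]
ft_force: [-0.3, -0.2, -3.3]
opening: 0.564
```

Emit:
play_rows([
  [0, 0, 0, 0, 0, -0.14, 0],
  [0, 0, 0, 0, 0, -0.14, 0],
  [0, 0, 0, 0, 0, -0.14, 0],
  [0, 0, 0, 0, 0, -0.14, 0],
  [0, 0, 0, 0, 0, -0.14, 0],
  [0, 0, 0, 0, 0, -0.14, 0],
  [0, 0, 0, 0, 0, -0.14, 0],
  [0, 0, 0, 0, 0, -0.14, 0],
])

```text
t: 9.95
eef_pos: [431.6, 107.2, 180.1]
tcp_rot: [2.656, -0.81, -2.398]
ft_force: [0.1, -0.4, -2.2]
opening: 0.569
```

```bash
python3 -c "
from h import *
box();zoom('scene',120,290,190,360,'s6');zoom('top',60,220,130,270,'t6')"
```

```text
t 9.95 tcp [432. 107. 180.] slot [448. 134. 126.] tilt 46.4 front heading 42.6 roll(y.z) 0.32 q [ 0.1   0.69  1.63 -0.01  1.73 -2.  ] open 0.569
```

View pics/s6.png

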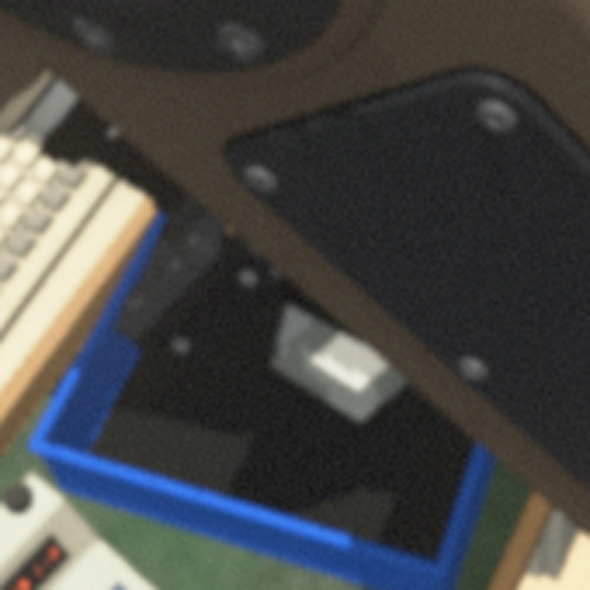

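View pics/t6.png

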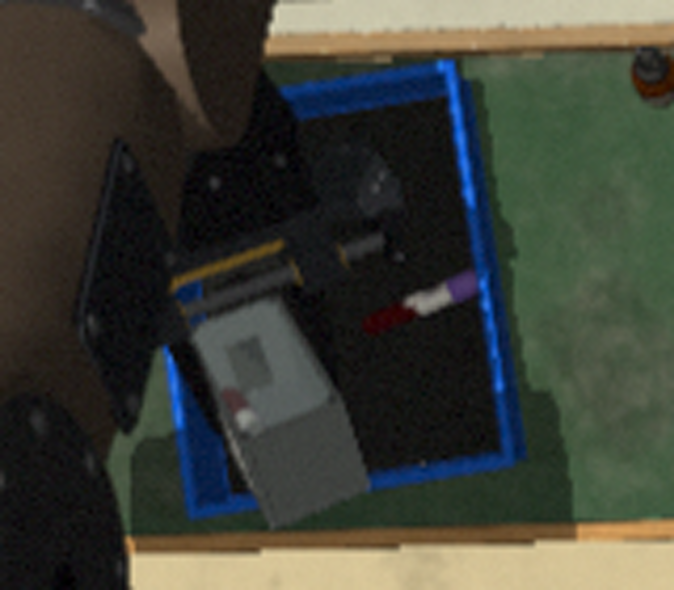

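One tube lies in the tray (at about (420,305) of the zoom); the other is still inside. Swing back.

Emit:
play_rows([
  [0, 0, 0, 0, 0, 0.14, 0],
  [0, 0, 0, 0, 0, 0.14, 0],
  [0, 0, 0, 0, 0, 0.14, 0],
  [0, 0, 0, 0, 0, 0.14, 0],
  [0, 0, 0, 0, 0, 0.14, 0],
  [0, 0, 0, 0, 0, 0.14, 0],
  [0, 0, 0, 0, 0, 0.14, 0],
  [0, 0, 0, 0, 0, 0, 0],
])

```text
t: 10.85
eef_pos: [431.1, 107.3, 181.5]
tcp_rot: [-2.498, -0.688, 2.388]
ft_force: [0.3, 0.2, -2.6]
opening: 0.565
```

```bash
python3 -c "
from h import *
box();zoom('top',60,220,130,270,'t7')"
```

```text
t 10.85 tcp [431. 107. 181.] slot [451.  74. 132.] tilt 39.4 front heading -43.2 roll(y.z) -0.46 q [ 0.1   0.68  1.64 -0.01  1.73 -0.95] open 0.565
```

View pics/t7.png

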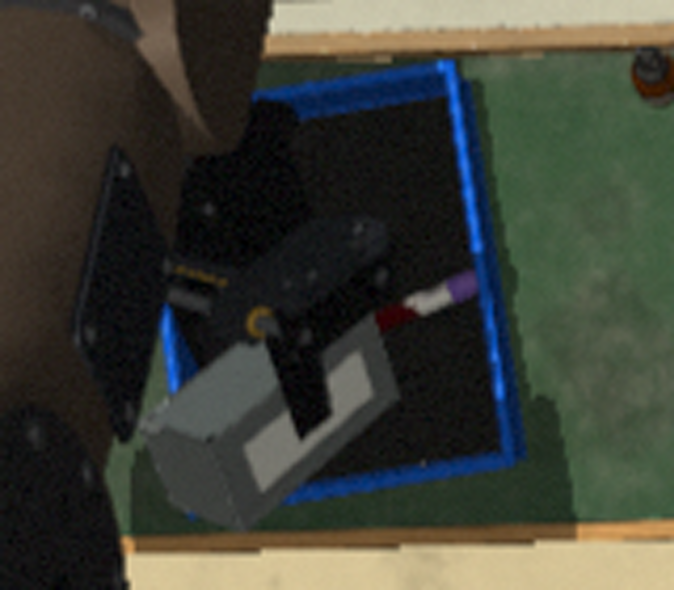

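Emit:
play_rows([
  [0, 0, 0, 0, 0, -0.14, 0],
  [0, 0, 0, 0, 0, -0.14, 0],
  [0, 0, 0, 0, 0, -0.14, 0],
  [0, 0, 0, 0, 0, -0.14, 0],
  [0, 0, 0, 0, 0, -0.14, 0],
  [0, 0, 0, 0, 0, -0.14, 0],
  [0, 0, 0, 0, 0, -0.14, 0],
  [0, 0, 0, 0, 0, 0, 0],
])

```text
t: 11.7
eef_pos: [430.8, 107.4, 182.1]
tcp_rot: [2.669, -0.797, -2.406]
ft_force: [-0.5, 0.7, -3.1]
opening: 0.569
```

```bash
python3 -c "
from h import *
box();zoom('top',60,220,130,270,'t8')"
```

```text
t 11.7 tcp [431. 107. 182.] slot [448. 134. 128.] tilt 45.7 front heading 42.1 roll(y.z) 0.32 q [ 0.1   0.68  1.64 -0.01  1.72 -2.  ] open 0.569
```

View pics/t8.png

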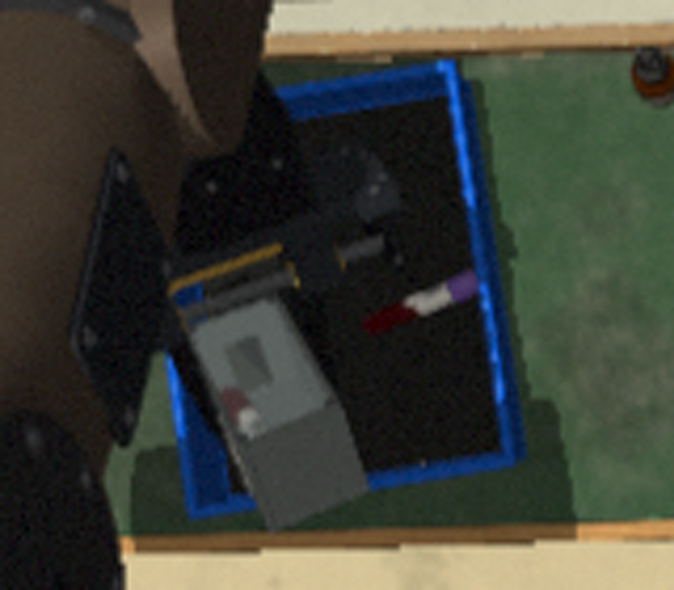

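Emit:
play_rows([
  [0, 0, 0, 0, 0, 0.12, 0],
  [0, 0, 0, 0, 0, 0.12, 0],
  [0, 0, 0, 0, 0, 0.1, 0],
  [0, 0, 0, 0, 0, 0.1, 0],
  [0, 0, 0, 0, 0, 0.1, 0],
  [0, 0, 0, 0, 0, 0.1, 0],
  [0, 0, 0, 0, 0, 0.1, 0],
  [0, 0, 0, 0, 0, 0.1, 0],
])

```text
t: 12.55
eef_pos: [430.7, 107.4, 182.3]
tcp_rot: [-2.613, -0.764, 2.555]
ft_force: [0.8, 0.7, -2.4]
opening: 0.568
```

Emit:
play_rows([
  [0, 0, 0.001, 0, 0, 0.12, 0],
  [0, 0, 0.001, 0, 0, 0.12, 0],
  [0, 0, 0, 0, 0, 0.14, 0],
  [0, 0, 0, 0, 0, 0.14, 0],
  [0, 0, 0, 0, 0, 0.14, 0],
  [0, 0, 0, 0, 0, 0.14, 0],
  [0, 0, 0, 0, 0, 0.14, 0],
])

```text
t: 13.25
eef_pos: [429.0, 107.2, 181.2]
tcp_rot: [-2.248, -0.065, 1.738]
ft_force: [0.2, -0.9, -2.0]
opening: 0.568
```

```bash
python3 -c "
from h import *
box();zoom('top',60,220,130,270,'t9')"
```

```text
t 13.25 tcp [429. 107. 181.] slot [425.  47. 166.] tilt 3.7 front heading -80.4 roll(y.z) -0.78 q [ 0.1   0.68  1.64 -0.01  1.72 -0.09] open 0.568
```

View pics/t9.png

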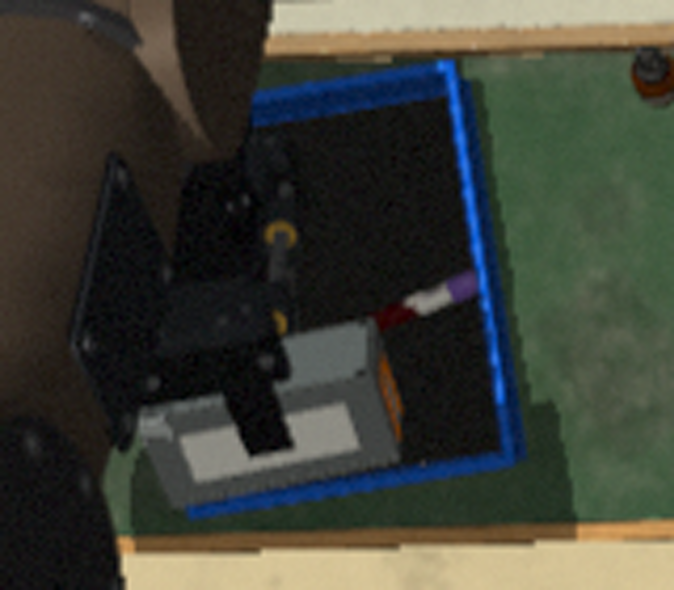

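Emit:
play_rows([
  [0, 0, 0, 0, 0, -0.15, 0],
  [0, 0, 0, 0, 0, -0.15, 0],
  [0, 0, 0, 0, 0, -0.15, 0],
  [0, 0, 0, 0, 0, -0.15, 0],
  [0, 0, 0, 0, 0, -0.15, 0],
  [0, 0, 0, 0, 0, -0.15, 0],
  [0, 0, 0, 0, 0, -0.15, 0],
  [0, 0, 0, 0, 0, -0.15, 0],
])

```text
t: 14.1
eef_pos: [428.9, 107.2, 181.4]
tcp_rot: [-2.8, -0.843, 2.812]
ft_force: [0.3, -0.7, -2.1]
opening: 0.567
```

Emit:
play_rows([
  [0, 0, 0, 0, 0, -0.1, 0],
  [0, 0, 0, 0, 0, -0.1, 0],
  [0, 0, 0, 0, 0, -0.1, 0],
  [0, 0, 0, 0, 0, 0, 0],
])

```text
t: 14.5
eef_pos: [428.8, 107.2, 181.5]
tcp_rot: [3.105, -0.893, -2.98]
ft_force: [-0.5, -0.9, -2.2]
opening: 0.568
```

```bash
python3 -c "
from h import *
box();zoom('top',60,220,130,270,'t10')"
```

```text
t 14.5 tcp [429. 107. 181.] slot [452. 112. 123.] tilt 51.1 front heading 9.2 roll(y.z) 0.02 q [ 0.1   0.68  1.64 -0.01  1.71 -1.61] open 0.568
```

View pics/t10.png

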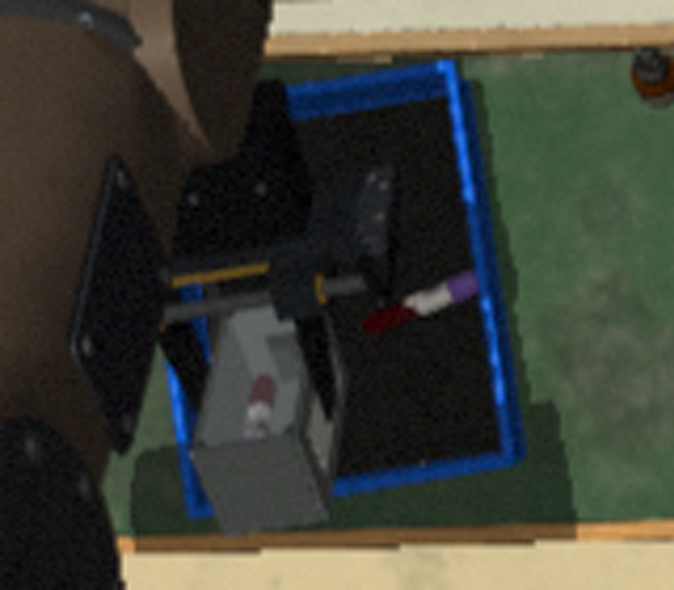

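```bash
cat >> h.py <<'E'
def inbox(c,uv,zb=10.5):
    s,p,R=T();M=R.as_matrix();B=np.c_[M[:,0],-M[:,1],-M[:,2]];o=p+40*M[:,2]
    C=-c["R"].T@c["t"]
    for u,v in uv:
        d=c["R"].T@np.array([(u-c["cx"])/c["fx"],(v-c["cy"])/c["fy"],1.])
        a=B.T@(C-o);b=B.T@d;X=a+b*(zb-a[2])/b[2];print((u,v),"box xyz",X.round(1))
E
python3 - <<'E'
from h import *
c=grab("top");k=590/140
f=lambda u,v:(60+u/k,130+v/k)
inbox(c,[f(265,380),f(257,415),f(252,433)])
inbox(c,[f(192,445),f(300,430),f(345,372)],58)
E
```

```text
(122.88135593220339, 220.16949152542372) box xyz [-52.8 -15.2  10.5]
(120.98305084745763, 228.47457627118644) box xyz [-21.8 -15.7  10.5]
(119.79661016949152, 232.74576271186442) box xyz [ -6.5 -16.4  10.5]
(105.5593220338983, 235.59322033898303) box xyz [ 58.2 -23.8  58. ]
(131.18644067796612, 232.03389830508473) box xyz [60.2 29.7 58. ]
(141.864406779661, 218.27118644067798) box xyz [17.8 48.1 58. ]
```

Emit:
play_rows([
  [0, 0, 0, 0, 0, -0.12, 0],
  [0, 0, 0, 0, 0, -0.12, 0],
  [0, 0, 0, 0, 0, 0, 0],
])

```text
t: 14.9
eef_pos: [428.8, 107.2, 181.5]
tcp_rot: [2.828, -0.851, -2.619]
ft_force: [0.9, -0.0, -2.6]
opening: 0.565
```

```bash
python3 -c "
from h import *
box();zoom('top',60,220,130,270,'t11')"
```

```text
t 14.9 tcp [429. 107. 182.] slot [449. 125. 125.] tilt 48.8 front heading 29.9 roll(y.z) 0.2 q [ 0.1   0.68  1.64 -0.01  1.71 -1.84] open 0.565
```

View pics/t11.png

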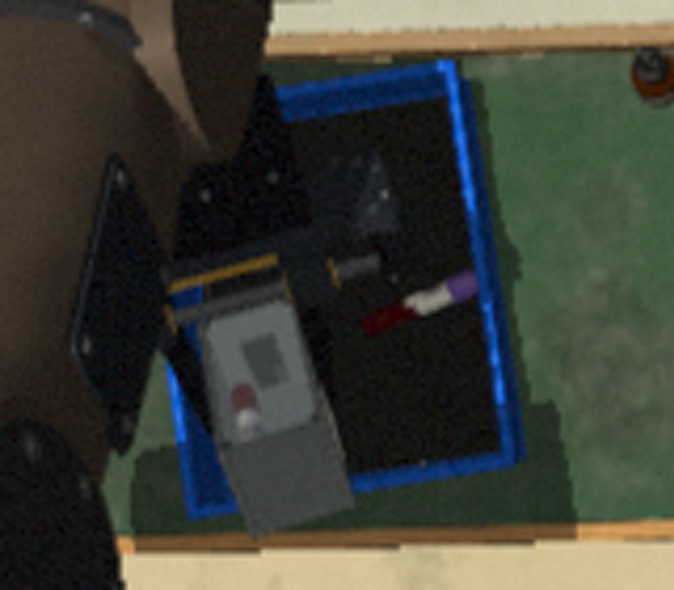

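Run:
```python
from h import *
c=grab("top");k=590/140
f=lambda u,v:(60+u/k,130+v/k)
inbox(c,[f(243,388),f(247,425)])
inbox(c,[f(225,447),f(325,415)],58)
```

```text
(117.66101694915254, 222.0677966101695) box xyz [-53.7 -14.8  10.5]
(118.61016949152543, 230.84745762711864) box xyz [-18.6 -16.2  10.5]
(113.38983050847457, 236.0677966101695) box xyz [ 60.6 -21.4  58. ]
(137.1186440677966, 228.47457627118644) box xyz [59.4 28.1 58. ]
```

Emit:
play_rows([
  [0, 0, 0, 0, 0, -0.14, 0],
  [0, 0, 0, 0, 0, -0.14, 0],
  [0, 0, 0, 0, 0, -0.14, 0],
  [0, 0, 0, 0, 0, -0.14, 0],
  [0, 0, 0, 0, 0, 0, 0],
  [0, 0, 0, 0, 0, 0, 0],
])

```text
t: 15.6
eef_pos: [428.8, 107.2, 181.5]
tcp_rot: [2.407, -0.565, -1.991]
ft_force: [0.2, -0.2, -2.8]
opening: 0.566
```

```bash
python3 -c "
from h import *
box();zoom('top',60,220,130,270,'t12')"
```

```text
t 15.6 tcp [429. 107. 182.] slot [436. 152. 138.] tilt 32.4 front heading 65.9 roll(y.z) 0.57 q [ 0.1   0.68  1.65 -0.01  1.71 -2.39] open 0.566
```

View pics/t12.png

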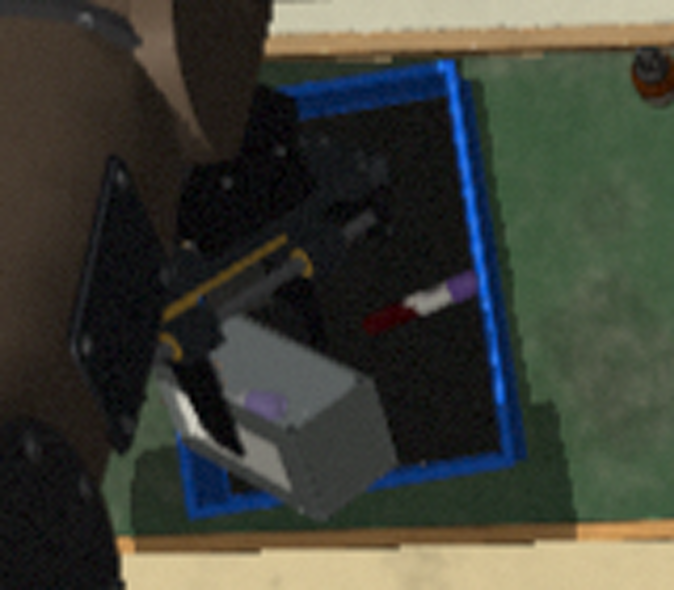

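Run:
```python
from h import *
c=grab("top");k=590/140
f=lambda u,v:(60+u/k,130+v/k)
inbox(c,[f(248,400),f(283,405)])
inbox(c,[f(290,427),f(375,375)],58)
```

```text
(118.84745762711864, 224.91525423728814) box xyz [-41.9  10.3  10.5]
(127.15254237288136, 226.10169491525423) box xyz [-20.6  17.8  10.5]
(128.81355932203388, 231.32203389830508) box xyz [ 56.9 -22.9  58. ]
(148.9830508474576, 218.9830508474576) box xyz [62.7 27.7 58. ]
```

Emit:
play_rows([
  [0, 0, 0, 0, 0, 0.14, 0],
  [0, 0, 0, 0, 0, 0.14, 0],
  [0, 0, 0, 0, 0, 0.14, 0],
  [0, 0, 0, 0, 0, 0.14, 0],
  [0, 0, 0, 0, 0, 0.14, 0],
  [0, 0, 0, 0, 0, 0.1, 0],
  [0, 0, 0, 0, 0, 0, 0],
])

```text
t: 16.4
eef_pos: [428.8, 107.3, 181.6]
tcp_rot: [-3.091, -0.892, -3.091]
ft_force: [-0.1, 0.9, -2.8]
opening: 0.569
```

```bash
python3 -c "
from h import *
box();zoom('top',60,220,130,270,'t13')"
```

```text
t 16.4 tcp [429. 107. 182.] slot [452. 108. 124.] tilt 51.1 front heading 2.9 roll(y.z) -0.03 q [ 0.1   0.68  1.64 -0.01  1.71 -1.54] open 0.569
```

View pics/t13.png

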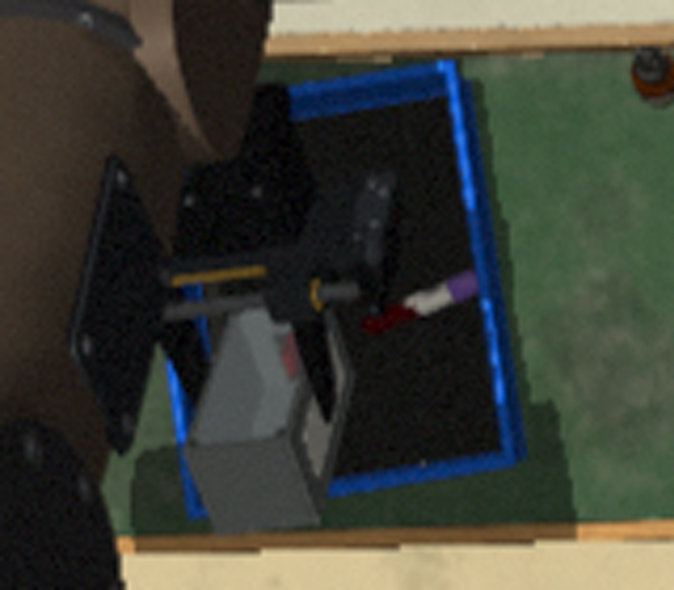

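```bash
python3 - <<'E'
from h import *
c=grab("top");k=590/140
f=lambda u,v:(60+u/k,130+v/k)
for z in (10.5,25,45): inbox(c,[f(288,340),f(288,372)],z)
inbox(c,[f(192,443),f(298,427),f(330,315),f(240,310)],58)
E
python3 -c "
from h import *
zoom('top',95,150,180,235,'t14')"
```

```text
(128.33898305084745, 210.6779661016949) box xyz [-87.8 -11.7  10.5]
(128.33898305084745, 218.27118644067798) box xyz [-56.8  -6.2  10.5]
(128.33898305084745, 210.6779661016949) box xyz [-67.  -4.  25.]
(128.33898305084745, 218.27118644067798) box xyz [-36.8   1.3  25. ]
(128.33898305084745, 210.6779661016949) box xyz [-38.5   6.6  45. ]
(128.33898305084745, 218.27118644067798) box xyz [-9.3 11.7 45. ]
(105.5593220338983, 235.1186440677966) box xyz [ 57.7 -20.6  58. ]
(130.71186440677965, 231.32203389830508) box xyz [55.5 31.8 58. ]
(138.3050847457627, 204.74576271186442) box xyz [-38.2  33.   58. ]
(116.94915254237287, 203.5593220338983) box xyz [-53.7 -18.9  58. ]
```

View pics/t14.png

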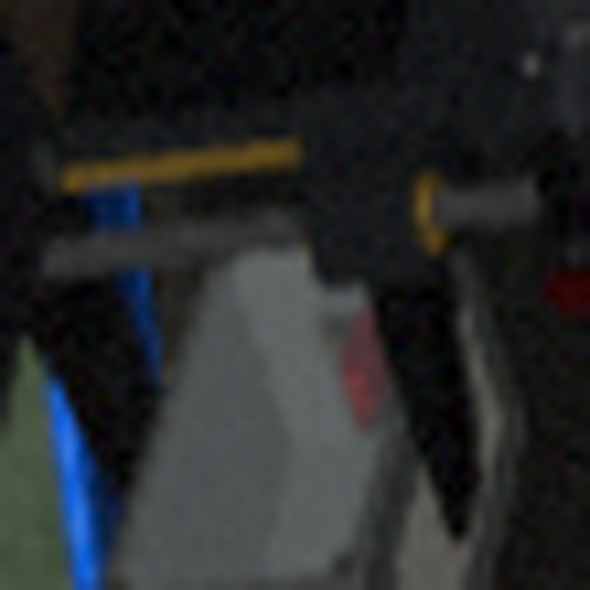

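Run:
```python
from h import *
s,p,R=T();print(R.inv().apply([0,0,1]).round(2),R.inv().apply([-1,0,0]).round(2))
c=grab("top");k=590/140
for u,v in [(288,340),(288,372)]: print(ray(c,60+u/k,130+v/k,15).round())
for u,v in [(365,325),(475,280)]: print("tubeA",ray(c,60+u/k,130+v/k,15).round())
```

```text
[ 0.78 -0.03 -0.63] [0.63 0.09 0.77]
[463. 142.  15.]
[443. 142.  15.]
tubeA [471.  94.  15.]
tubeA [497.  26.  15.]
```

Emit:
play_rows([
  [0.016, 0, -0.012, 0, 0, 0, 0],
  [0.016, 0, -0.012, 0, 0, 0, 0],
  [0.016, 0, -0.012, 0, 0, 0, 0],
  [0.016, 0, -0.012, 0, 0, 0, 0],
  [0.016, 0, -0.012, 0, 0, 0, 0],
  [0.016, 0, -0.012, 0, 0, 0, 0],
])

```text
t: 17.2
eef_pos: [423.6, 109.6, 303.8]
tcp_rot: [-3.109, -0.899, -3.069]
ft_force: [0.6, 0.3, -2.3]
opening: 0.566
```

```bash
python3 -c "
from h import *
box();zoom('top',60,220,130,270,'t15');grab('scene','s15')"
```

```text
t 17.2 tcp [424. 110. 304.] slot [447. 111. 246.] tilt 51.5 front heading 4.2 roll(y.z) -0.02 q [ 0.11  0.53  1.55 -0.01  1.96 -1.55] open 0.566
```

View pics/t15.png

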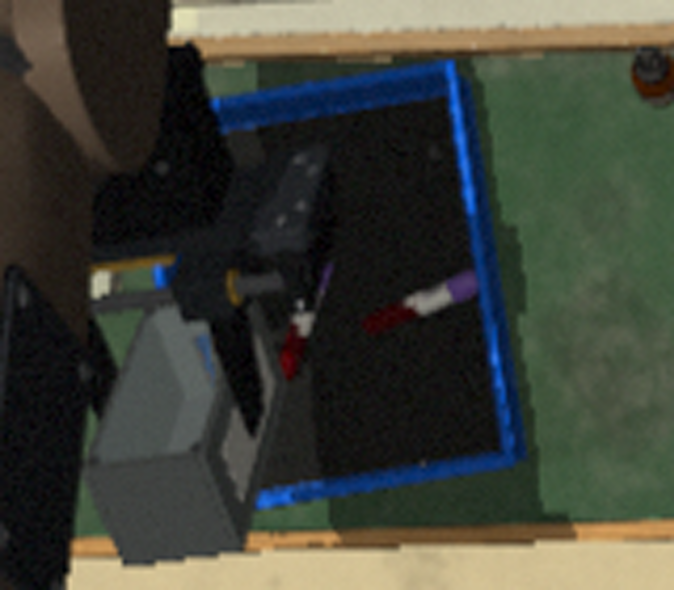

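View pics/s15.png

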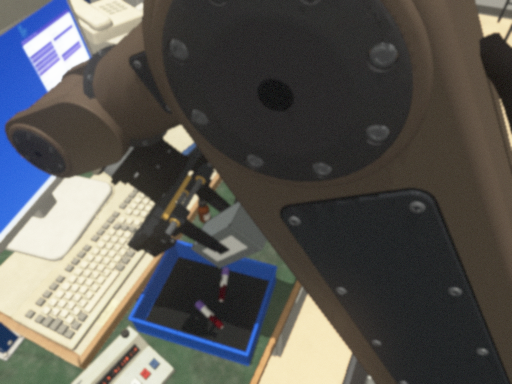

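Both tubes lie flat in the tray: (290,350)/(420,305) in the top zoom. Untilt now.

Emit:
play_rows([
  [0, 0, 0, 0, -0.14, 0, 0],
  [0, 0, 0, 0, -0.15, 0, 0],
  [0, 0, 0, 0, -0.15, 0, 0],
  [0, 0, 0, 0, -0.15, 0, 0],
  [0, 0, 0, 0, -0.15, 0, 0],
  [0, 0, 0, 0, -0.14, 0, 0],
  [0, 0, 0, 0, 0, 0.14, 0],
  [0, 0, 0, 0, 0, 0.14, 0],
])

```text
t: 18.1
eef_pos: [422.5, 109.3, 296.5]
tcp_rot: [-3.122, 0.002, 2.959]
ft_force: [0.2, -0.0, -3.1]
opening: 0.567
```

Emit:
play_rows([
  [0, 0, 0, 0, 0, 0.15, 0],
  [0, 0, 0, 0, 0, 0.15, 0],
  [0, 0, 0, 0, 0, 0.15, 0],
  [0, 0, 0, 0, 0, 0.15, 0],
  [0, 0, 0, 0, 0, 0.15, 0],
  [0, 0, 0, 0, 0, 0.15, 0],
  [0, 0, 0, 0, 0, 0.15, 0],
  [0, 0, 0, 0, 0, 0.15, 0],
])

```text
t: 18.9
eef_pos: [417.7, 108.6, 287.9]
tcp_rot: [-3.121, 0.017, 1.759]
ft_force: [-0.3, 0.4, -1.7]
opening: 0.566
```

Emit:
play_rows([
  [0, 0, 0, 0, 0, 0.15, 0],
  [0, 0, 0, 0, 0, 0.15, 0],
  [0, 0, 0, 0, 0, 0.15, 0],
  [0, 0, 0, 0, 0, 0.15, 0],
  [0, 0, 0, 0, 0, 0.15, 0],
  [0, 0, 0, 0, 0, 0.15, 0],
  [0, 0, 0, 0, 0, 0.15, 0],
  [0, 0, 0, 0, 0, 0.15, 0],
])

```text
t: 19.7
eef_pos: [413.4, 107.9, 278.6]
tcp_rot: [3.14, 0.041, 0.559]
ft_force: [-0.0, 0.5, -3.3]
opening: 0.567
```

```bash
python3 -c "
from h import *
to([512,-220,180],[np.pi,0,.183]);grab('top','t16');grab('scene','s16')"
```

```text
t 19.7 pos [413.4 107.9 278.6] rpy [3.14  0.041 0.559] q [ 0.112  0.163  1.921 -0.021  1.094  1.134] open 0.567 F [-0.   0.5 -3.3]
 shift tool mm [-86.  330.2 102.7] rot [0.009 0.04  0.376] rows>= 6.603279037434284 2.5183846311373355
```

View pics/s16.png

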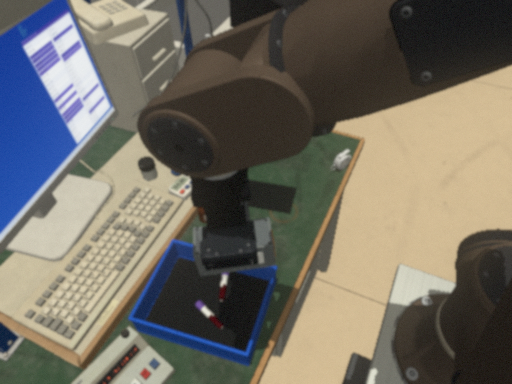

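Emit:
play_rows([
  [0, 0, 0, 0, 0.013, 0.14, 0],
  [0, 0, 0, 0, 0.013, 0.14, 0],
  [0, 0, 0, 0, 0.013, 0.1, 0],
])

```text
t: 20.1
eef_pos: [412.7, 107.8, 276.6]
tcp_rot: [3.133, 0.002, 0.188]
ft_force: [0.1, 0.7, -1.1]
opening: 0.569
```

```bash
python3 -c "
from h import *
to([512,-220,150],[np.pi,0,.183])
c=grab('top','t17')
im=cv2.cvtColor(c['img'],cv2.COLOR_RGB2GRAY)
m=np.zeros_like(im);m[150:226,240:296]=((im[150:226,240:296]<55)*255)
k=max(cv2.findContours(m,cv2.RETR_EXTERNAL,cv2.CHAIN_APPROX_NONE)[0],key=cv2.contourArea);r=cv2.minAreaRect(k)
P=np.array([ray(c,*p,3) for p in cv2.boxPoints(r)]);print(P.round(),P.mean(0),np.linalg.norm(P-np.roll(P,1,0),axis=1))
"
```

```text
t 20.1 pos [412.7 107.8 276.6] rpy [3.133e+00 2.000e-03 1.880e-01] q [ 0.106  0.15   1.944 -0.011  1.05   1.494] open 0.569 F [ 0.1  0.7 -1.1]
 shift tool mm [ 36.7 339.4 129.6] rot [0.009 0.002 0.005] rows>= 6.78786808240292 0.06912749272623885
[[ 577. -161.    3.]
 [ 595. -251.    3.]
 [ 448. -278.    3.]
 [ 431. -189.    3.]] [ 512.54747079 -219.7303092     3.        ] [149.1157506   91.21769659 149.3850849   90.41952029]
```

Emit:
play_rows([
  [0.003, 0.02, 0, 0, 0, 0, 0],
  [0.004, 0.04, 0, 0, 0, 0, 0],
  [0.004, 0.04, 0, 0, 0, 0, 0],
  [0.004, 0.04, 0.01, 0, 0, 0, 0],
  [0.004, 0.04, 0.01, 0, 0, 0, 0],
  [0.004, 0.04, 0.015, 0, 0, 0, 0],
  [0.004, 0.035, 0.015, 0, 0, 0, 0],
  [0.004, 0.03, 0.015, 0, 0, 0, 0],
])

```text
t: 20.95
eef_pos: [502.6, -173.0, 210.1]
tcp_rot: [3.134, 0.005, 0.244]
ft_force: [-0.3, 0.3, -2.3]
opening: 0.566
```

```bash
python3 -c "
from h import *
to([513,-220,100],[np.pi,0,.183])"
```

```text
t 20.95 pos [ 502.6 -173.   210.1] rpy [3.134 0.005 0.244] q [-0.452  0.38   1.81  -0.011  0.95   0.881] open 0.566 F [-0.3  0.3 -2.3]
 shift tool mm [ -0.8  47.3 110.5] rot [0.008 0.004 0.061] rows>= 2.2101083519502556 0.412454854683773
```

Emit:
play_rows([
  [0, 0.015, 0.025, 0.004, 0.004, 0.03, 0],
  [0, 0.015, 0.025, 0.004, 0, 0.03, 0],
  [0, 0.01, 0.025, 0, 0, 0, 0],
  [0, 0.004, 0.015, 0, 0, 0, 0],
  [0, 0, 0, 0, 0, 0, 0],
])

```text
t: 21.45
eef_pos: [511.5, -221.8, 111.6]
tcp_rot: [-3.137, 0.006, 0.211]
ft_force: [0.1, 0.6, -2.2]
opening: 0.568
```

```bash
python3 -c "
from h import *
to([513,-220,43],[np.pi,0,.183])
grab('scene','s18');zoom('top',220,320,140,240,'t18')"
```

```text
t 21.45 pos [ 511.5 -221.8  111.6] rpy [-3.137  0.006  0.211] q [-0.528  0.546  1.839 -0.     0.764  0.832] open 0.568 F [ 0.1  0.6 -2.2]
 shift tool mm [ 2.2 -1.1 68.6] rot [-0.005  0.006  0.028] rows>= 1.372199841895767 0.19648049827490144
```

View pics/t18.png

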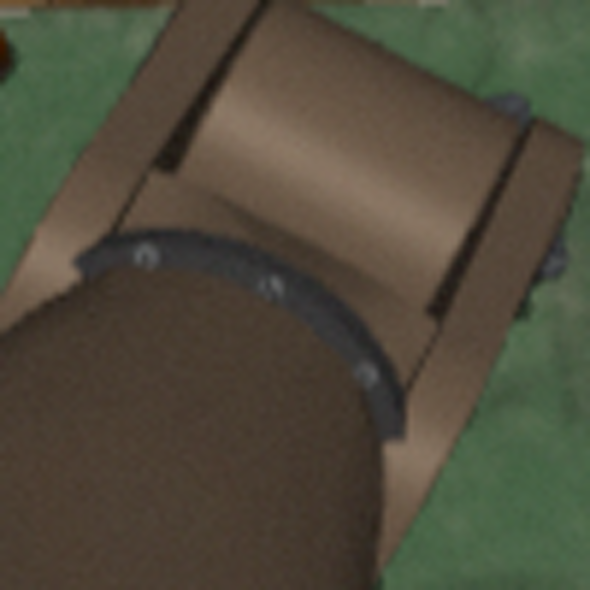

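View pics/s18.png

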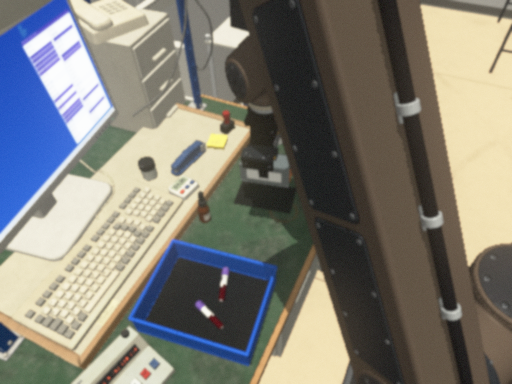

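Emit:
play_rows([
  [0.001, 0, 0.02, 0, 0.006, 0.028, 0],
  [0.001, -0.001, 0.02, 0, 0, 0, 0],
  [0, 0, 0.012, 0, 0, 0, 0],
  [0, 0, 0.006, 0, 0, 0, 0],
  [0, 0, 0, 0, 0, 0, 0],
])

```text
t: 22.05
eef_pos: [516.5, -219.6, 59.2]
tcp_rot: [3.14, -0.009, 0.192]
ft_force: [0.5, -0.4, -2.2]
opening: 0.564
```

```bash
python3 -c "
from h import *
to([513,-220,43],[np.pi,0,.183])"
```

```text
t 22.05 pos [ 516.5 -219.6   59.2] rpy [ 3.14  -0.009  0.192] q [-0.522  0.626  1.874  0.007  0.633  0.852] open 0.564 F [ 0.5 -0.4 -2.2]
 shift tool mm [-3.7 -0.3 16.1] rot [ 0.002 -0.009  0.009] rows>= 0.3225215884706851 0.08440960964204985
```

Emit:
play_rows([
  [-0.003, 0, 0.006, 0, -0.006, 0.008, 0],
  [0, 0, 0.006, 0, 0, 0, 0],
  [0, 0, 0.004, 0, 0, 0, 0],
  [0, 0, 0.003, 0, 0, 0, 0],
  [0, 0, 0, 0, 0, 0, 0],
])

```text
t: 22.55
eef_pos: [514.8, -220.7, 42.5]
tcp_rot: [3.137, -0.006, 0.185]
ft_force: [-0.6, -0.1, -3.2]
opening: 0.566
```

```bash
python3 -c "
from h import *
to([513,-220,43],[np.pi,0,.183]);grab('scene','s19');zoom('scene',200,320,120,230,'s19')"
```

```text
t 22.55 pos [ 514.8 -220.7   42.5] rpy [ 3.137 -0.006  0.185] q [-0.523  0.652  1.885  0.     0.597  0.863] open 0.566 F [-0.6 -0.1 -3.2]
 shift tool mm [-1.7 -1.  -0.5] rot [ 0.005 -0.006  0.002] rows>= 0.03356624447509305 0.05314264874880389
```

View pics/s19.png

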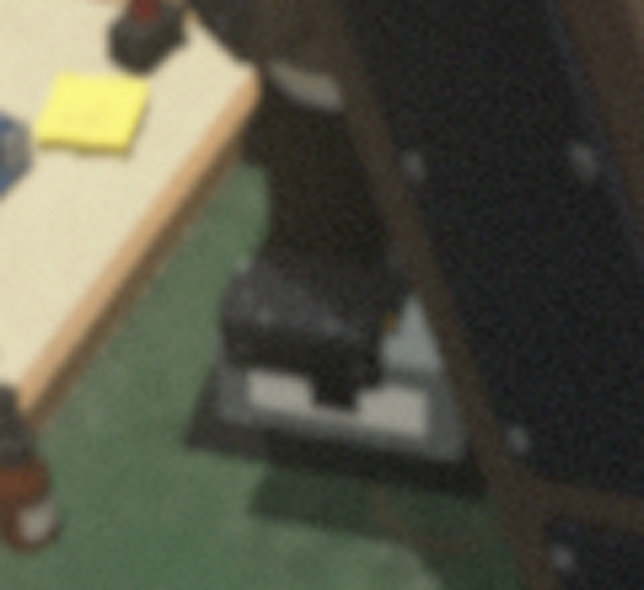

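Emit:
play_rows([
  [-0.001, 0, 0.002, 0.004, -0.004, 0, 0],
  [0, 0, 0.001, 0, 0, 0, 0],
  [0, 0, 0, 0, 0, 0, 0],
])

```text
t: 22.95
eef_pos: [514.8, -220.8, 42.0]
tcp_rot: [3.14, -0.004, 0.185]
ft_force: [1.1, 1.2, -2.1]
opening: 0.564
```

Emit:
play_rows([
  [0, 0, 0.001, 0, 0, 0, 0],
  [0, 0, 0, 0, 0, 0, 0],
])

```text
t: 23.15
eef_pos: [514.8, -220.9, 41.8]
tcp_rot: [3.139, -0.005, 0.184]
ft_force: [0.4, -1.3, -2.5]
opening: 0.566
```

Emit:
play_rows([
  [0, 0, 0.003, 0, 0, 0, 0],
  [0, 0, 0, 0, 0, 0, 0],
])

```text
t: 23.35
eef_pos: [515.5, -220.9, 40.4]
tcp_rot: [3.138, -0.006, 0.184]
ft_force: [0.8, -0.3, -2.7]
opening: 0.566
```

Emit:
play_rows([
  [0, 0, 0.003, 0, 0, 0, 0],
  [0, 0, 0, 0, 0, 0, 0],
])

```text
t: 23.55
eef_pos: [516.2, -221.0, 38.8]
tcp_rot: [3.137, -0.008, 0.184]
ft_force: [0.5, -0.5, -3.1]
opening: 0.564
```

Emit:
play_rows([
  [-0.003, 0, 0.003, 0.003, -0.006, 0, 0],
  [0, 0, 0.002, 0, 0, 0, 0],
  [0, 0, 0, 0, 0, 0, 0],
])

```text
t: 23.85
eef_pos: [515.0, -221.8, 36.8]
tcp_rot: [3.138, -0.006, 0.183]
ft_force: [-0.3, 0.7, -3.8]
opening: 0.565
```

```bash
python3 -c "
from h import *
to([513,-220,43],[np.pi,0,.183]);zoom('scene',220,310,150,220,'s20')"
```

```text
t 23.85 pos [ 515.  -221.8   36.8] rpy [ 3.138 -0.006  0.183] q [-0.525  0.662  1.886  0.003  0.586  0.86 ] open 0.565 F [-0.3  0.7 -3.8]
 shift tool mm [-1.6 -2.1 -6.2] rot [ 0.003 -0.006  0.   ] rows>= 0.12380468962177664 0.048696478320421004
```

View pics/s20.png

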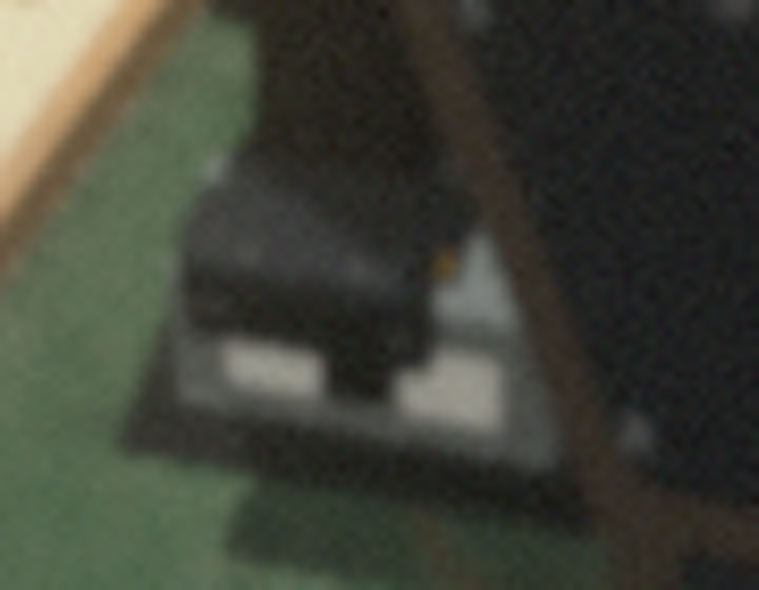

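Run:
```python
from h import *
c=grab("scene");R=Ro.from_euler("z",.183)
for z in (3,8,13):
  for b in [(60,27),(-60,27)]:
    print(z,b,((proj(c,R.apply([*b,0])+[513,-221,z])-[220,150])*8.43).round())
for b in [(75,45),(-75,45)]: print("mat",b,((proj(c,R.apply([*b,0])+[512.5,-219.7,3])-[220,150])*8.43).round())
```

```text
3 (60, 27) [179. 408.]
3 (-60, 27) [557. 478.]
8 (60, 27) [178. 397.]
8 (-60, 27) [558. 467.]
13 (60, 27) [177. 387.]
13 (-60, 27) [558. 457.]
mat (75, 45) [115. 446.]
mat (-75, 45) [593. 535.]
```

Emit:
play_rows([
  [-0.002, 0, 0.003, 0.002, -0.006, 0, 0],
  [0, 0, 0, 0, 0, 0, 0],
])

```text
t: 24.15
eef_pos: [514.3, -222.0, 35.1]
tcp_rot: [3.139, -0.003, 0.183]
ft_force: [0.1, 0.6, -2.7]
opening: 0.565
```

Emit:
play_rows([
  [-0.002, 0, 0.003, 0, -0.006, 0, 0],
  [0, 0, 0, 0, 0, 0, 0],
])

```text
t: 24.35
eef_pos: [513.7, -222.2, 33.3]
tcp_rot: [3.138, 0.0, 0.182]
ft_force: [-0.4, 0.1, -3.0]
opening: 0.565
```

Emit:
play_rows([
  [0, 0, 0.003, 0, 0, 0, 0],
  [0, 0, 0, 0, 0, 0, 0],
])

```text
t: 24.55
eef_pos: [514.2, -222.3, 31.5]
tcp_rot: [3.137, -0.001, 0.182]
ft_force: [-0.4, 0.5, -2.3]
opening: 0.564
```

```bash
python3 -c "
from h import *
to([513,-220,43],[np.pi,0,.183]);zoom('scene',220,310,150,220,'s21')"
```

```text
t 24.55 pos [ 514.2 -222.3   31.5] rpy [ 3.137e+00 -1.000e-03  1.820e-01] q [-0.525  0.672  1.887 -0.005  0.58   0.868] open 0.564 F [-0.4  0.5 -2.3]
 shift tool mm [ -0.8  -2.4 -11.6] rot [ 0.004 -0.001 -0.001] rows>= 0.23109730196942135 0.029525422222168238
```

View pics/s21.png

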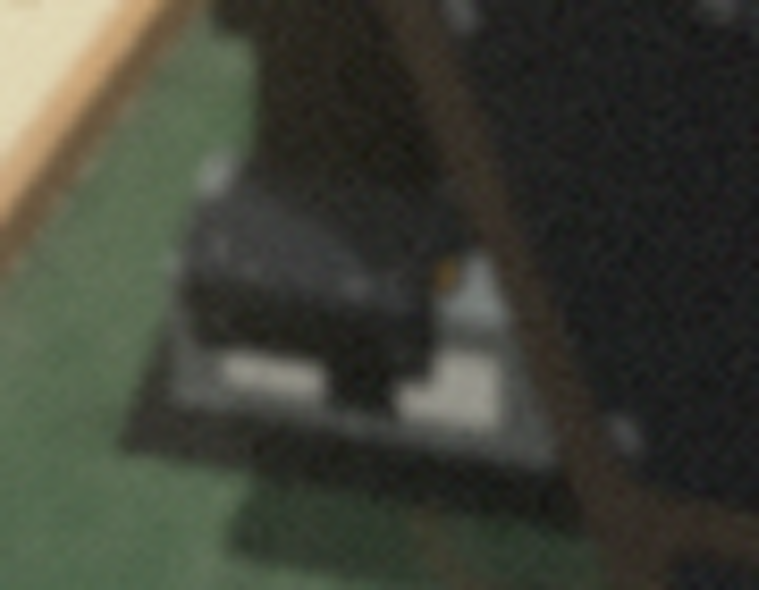

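Emit:
play_rows([
  [0, 0, 0, 0, 0, 0, 65],
  [0, 0, 0, 0, 0, 0, 80],
  [0, 0, 0, 0, 0, 0, 90],
  [0, 0, 0, 0, 0, 0, 95],
  [0, 0, 0, 0, 0, 0, 95],
])

```text
t: 25.1
eef_pos: [513.7, -222.6, 29.7]
tcp_rot: [3.138, 0.001, 0.182]
ft_force: [0.2, 0.2, 0.6]
opening: 0.922
```

```bash
python3 -c "
from h import *
to([513,-220,43],[np.pi,0,.183]);zoom('scene',220,310,150,220,'s22')"
```

```text
t 25.1 pos [ 513.7 -222.6   29.7] rpy [3.138e+00 1.000e-03 1.820e-01] q [-0.525  0.675  1.887 -0.005  0.579  0.868] open 0.922 F [0.2 0.2 0.6]
 shift tool mm [ -0.2  -2.6 -13.3] rot [ 0.003  0.001 -0.001] rows>= 0.2661060081567173 0.022795504794203187
```

View pics/s22.png

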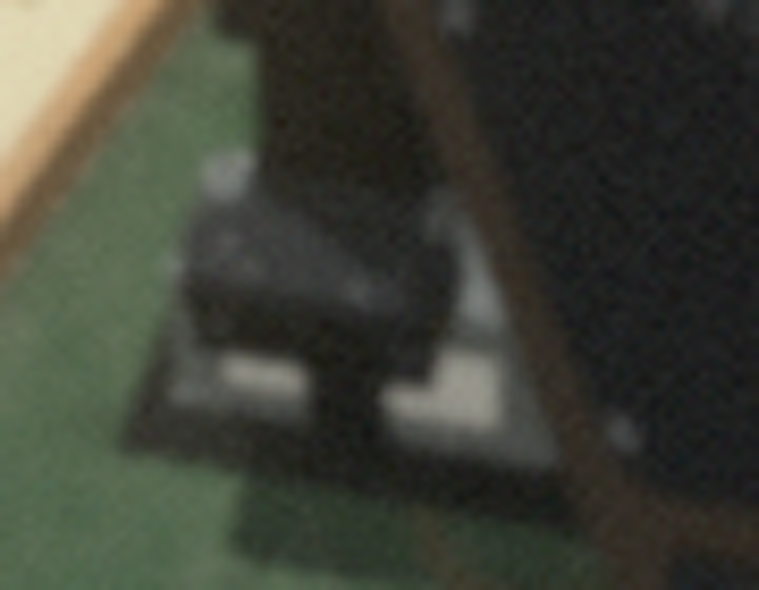

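Box is released on the mat; its edge did not move. Retreat straight up.

Emit:
play_rows([
  [0, 0, -0.01, 0, 0, 0, 100],
  [0, 0, -0.03, 0, 0, 0, 100],
  [0, 0, -0.03, 0, 0, 0, 100],
  [0, 0, -0.04, 0, 0, 0, 100],
  [0, 0, -0.04, 0, 0, 0, 100],
  [0, 0, -0.04, 0, 0, 0, 100],
  [0, 0, -0.02, 0, 0, 0, 100],
  [0, 0, 0, 0, 0, 0, 100],
])

```text
t: 25.95
eef_pos: [512.9, -221.3, 252.6]
tcp_rot: [3.138, 0.0, 0.182]
ft_force: [-0.7, 0.4, -0.6]
opening: 0.997
```

Emit:
play_rows([
  [-0.04, 0.01, 0, 0, 0, 0, 100],
  [-0.04, 0.03, 0, 0, 0, 0, 100],
  [-0.02, 0.04, 0, 0, 0, 0, 100],
  [-0.02, 0.04, 0, 0, 0, 0, 100],
  [-0.02, 0.04, 0, 0, 0, 0, 100],
  [-0.02, 0.04, 0, 0, 0, 0, 100],
  [0, 0, 0, 0, 0, 0, 100],
])

```text
t: 26.65
eef_pos: [385.8, -452.1, 249.2]
tcp_rot: [3.142, 0.002, 0.186]
ft_force: [-0.5, 0.8, -1.3]
opening: 0.997
```

```bash
python3 -c "
from h import *
to([142,-608,228],[np.pi,0,.183]);grab('top','t23');zoom('top',200,390,130,255,'t24');grab('scene','s23')"
```

```text
t 26.65 pos [ 385.8 -452.1  249.2] rpy [3.142e+00 2.000e-03 1.860e-01] q [-0.975  0.428  1.61  -0.002  1.104  0.41 ] open 0.997 F [-0.5  0.8 -1.3]
 shift tool mm [-268.4  108.    21.6] rot [0.    0.002 0.003] rows>= 5.367791950558175 0.025188763402136546
```

View pics/t24.png

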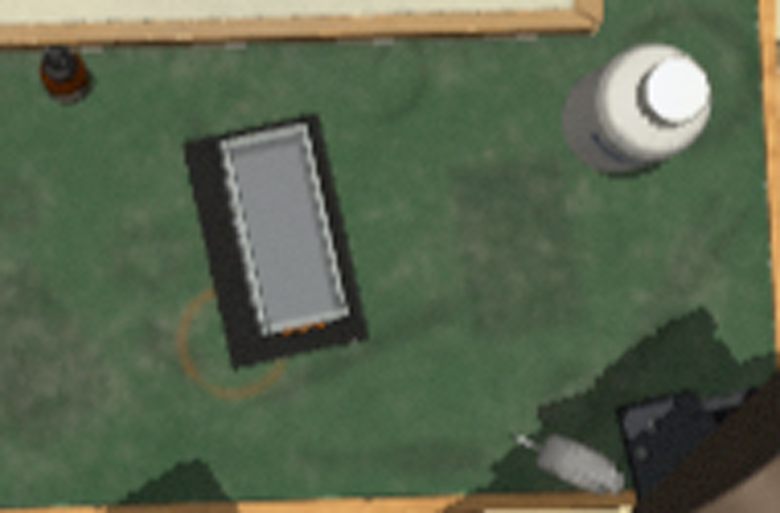

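View pics/t23.png

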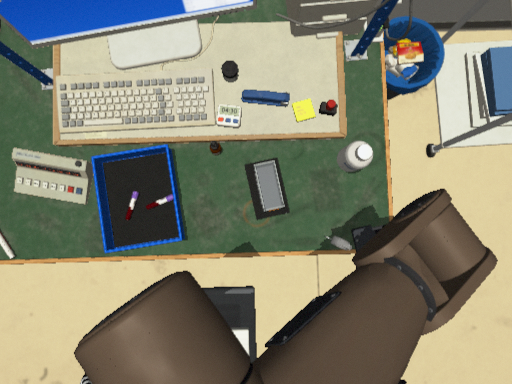

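View pics/s23.png

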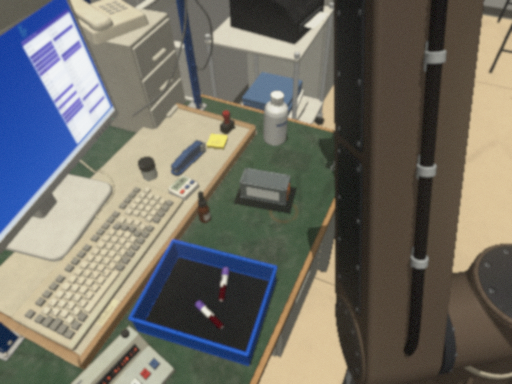

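Run:
```python
from h import *
c=grab("top");k=780/190
P=np.array([ray(c,200+u/k,130+v/k,61) for u,v in [(220,140),(305,122),(350,312),(263,335)]]);print("box",P.round(),P.mean(0))
d=P[0]-P[3];print(np.degrees(np.arctan2(d[1],d[0])),np.linalg.norm(P-np.roll(P,1,0),axis=1))
P=np.array([ray(c,200+u/k,130+v/k,3) for u,v in [(184,144),(318,115),(367,340),(233,370)]]);print("mat",P.mean(0))
d=P[0]-P[3];print(np.degrees(np.arctan2(d[1],d[0])))
s=state();print(s["t"],s["eef_pos"])
for u,v in [(136,193),(129,218),(172,197),(147,208)]: print("tube",ray(c,u,v,15).round())
```

```text
box [[ 569. -186.   61.]
 [ 578. -239.   61.]
 [ 461. -262.   61.]
 [ 449. -209.   61.]] [ 514.19061776 -224.14220673   61.        ]
10.602251218448146 [122.22022324  53.30113362 119.64675635  54.80415874]
mat [ 509.99982104 -220.63335679    3.        ]
10.479430741433417
26.85 [ 387.81247491 -447.17634459  250.16486825]
tube [509. 121.  15.]
tube [444. 140.  15.]
tube [495.  28.  15.]
tube [469.  93.  15.]
```

```bash
python3 -c "
from cell import *
print(job_done())"
```

```text
the job is handed in; nothing more can be done
None
```

I gripped the box across its middle, turned it half round over the tray, tipped it slot-down by about 50° and swung it to both sides. The first tube dropped on the first swings. The second came out only on a wider swing, which turned the box's front about 63° away from straight ahead. I then levelled the box, stood it back on its mat, opened the gripper and moved clear. The job went in at about 27 s of the 51 s allowed, and no verdict is reported.

**Last checks, from the camera images:**
- **Tubes:** both lie in the tray, at about (477, 130) and (482, 60) mm against a tray centre near (493, 107).
- **Box:** it is upright and empty. Its centre is about 5 mm from the mat's centre (18 mm allowed) and parallel to it within about 0.2°.
- **Bystanders:** both bottles look unmoved. The tally counter was partly in the arm's shadow in the last top view and stood where it was; I did not re-measure any of the three.
- **Robot:** the gripper is open and clear, and its last force reading was within about 1.5 N of zero.

**One reading disagreed:** when I set the box down, the wrist force never showed contact. The tool read about 30 mm high at release, against 43 mm when I gripped the box. I judged contact from the picture, which showed the fingers sliding down while the box stayed still.

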